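Stow the spice caddies under the riser and bolt them in

ROBOT

A 7-joint arm with a two-finger parallel gripper is mounted at the origin on the work surface. World frame = base frame: x ahead of the robot, y to its left, z up, the work surface at z = 0. Lengths are in m, angles in degrees, forces in N, time in s.
With the tool pointing down it reaches from about 0.425 to 0.875 m from the base axis. Payload 4.7 kg.
Tool frame: the origin (TCP) lies at the very end of the fingers, on their centre line; the grasp point (between the pads) lies env.tcp_to_grasp behind it (env.tcp_to_grasp is the distance from the TCP to the grasp point, in m); z points along the fingers, x is the direction in which the jaws open and shut, and the axes are right-handed (so a half turn about z gives the same grasp; the last joint's range is limited). The gripper opens to 87 mm and grips with 3 to 60 N. Pads are 19 mm wide; open, the fingers measure 117 mm over their backs; the gripper's body (75 mm by 190 mm) begins 51 mm behind the grasp point.
Start: joints at [-64.452, 18.392, -4.016, 83.108, 1.295, 78.541, -3.26], TCP at [0.272, 0.59, 0.223] pointing down, gripper open.
Joint ranges: [-163.93, 163.93], [-17.29, 119.83], [-79.2, 71.16], [3.27, 140.29], [-89.18, 269.18], [5.43, 117.66], [-154.24, 154.24]. Speed limits (degrees/s): [147.25, 147.25, 180, 180, 180, 180, 180].

INTERFACE

Orientations are given as [roll, pitch, yaw] about the fixed x, y, z axes, in that order (R = Rz(yaw) Ry(pitch) Rx(roll)).
In Python, from cell import env gives the robot as it stands. The module is installed in compiled form; this text tells all that it offers.
- The arm moves only by the tool send_rows, never from a script. Its argument "steps" is a list of rows, each a list of 3 entries, a list of its own where there are three numbers: the shift along the tool's x, y, z in m, then the turn, a rotation vector about the tool's x, y, z in rad, then the finger opening in m, from 0 to 0.087. A call has exactly 5 rows; each row is the pose to reach, as a shift and turn from the pose commanded when the call began, along the tool's axes at that moment; what a row does not reach only later rows make up. A row lasts 1/12 s, in which the tool goes at most 41.7 mm and 7.16 degrees, less where a joint would pass 70% of its speed; a pose out of reach is approached as far as the arm can. A call with a gripper value outside its range is refused whole. The fingers move at their own pace and stop on an object; "grip_force" is the grip in N (left out, the last holds). Time passes only in rows, so rows that repeat a pose let the fingers close, or fill a call up. It gives the time, the measured TCP pose, the force and the opening at its end, in the units of the state.
- env.get_obs(): the state, without advancing time (a new reading comes with each control period).
- env.read_camera(name): name is "scene" or "top"; returns a dict with "pixels" (420x560x3 uint8, red, green, blue), "fx", "fy", "cx", "cy" (pixels), "k1" (the pictures are not rectified: a ray, as slopes to the right and down, at radius r is drawn at 1 + k1 r^2 times it, then the intrinsics apply), "position" and "rotation" of the camera in the world. Camera axes: x right, y up, looking along -z (the intrinsics and any distortion apply to the point x, -y, -z); pixel columns grow to the right and rows downward; lengths in m; the calibration is good to about 2 mm. A picture is of the moment at which its call begins. There is no depth.
- env.sign_off(): hands the job in, once; it reports no verdict.
The state is a dict: "time_s": time; "qpos": joint angles; "joint_velocities": joint speeds; "effort": joint torques, N m; "tool_pos": TCP position; "tool_rot": TCP orientation; "force": force on the tool from outside, world axes, zero at the start; "wrist_torque": the same for the moment, N m; "grip_width": finger opening in m.
Only numpy, scipy, OpenCV 4.12 (cv2) and the standard library are available. Lean on these libraries where they do the work, as an engineer would, in place of code of your own. Each camera call takes 0.05 s, during which the arm holds its last target.

TASK

Put the spice caddies away: slide every caddy lying on the counter, tail first, under the roof of the wooden riser until it is fully home, one to a bay, with its tab handle facing out. Turn the bolt knobs in front of the bays open as needed, and at the end turn all three closed to their stops, also at a bay left empty. Leave the mug, the pepper mill and the bowl alone.

Things in the scene. Friction and masses are not known exactly. Their poses are not given: they have to be found in the camera images.
- riser: Fixed pale-wood low shelf (sizes in mm), 84 deep, 300 wide, roof underside 88 and top 100 above the table, three bays side by side under it. Origin: table level below the middle of the roof's front edge; x points into the bays, y left, z up. Dividers 12 thick at y = -144, -48, 48, 144 run on in front of the roof as fences 25 high out to x = -60. A 30 high stop rail has its face at x = 72.
- bay0 (a point): Where a caddy's origin lies when fully home in bay 0 (mm; 0, 1, 2 from right, -y, to left): on the table, 17 behind the roof's front edge, in the middle of the bay's 84 wide channel, which runs along the riser's x. Axes as the riser's.
- bay1 (a point): Where a caddy's origin lies when fully home in bay 1 (mm; 0, 1, 2 from right, -y, to left): on the table, 17 behind the roof's front edge, in the middle of the bay's 84 wide channel, which runs along the riser's x. Axes as the riser's.
- bay2 (a point): Where a caddy's origin lies when fully home in bay 2 (mm; 0, 1, 2 from right, -y, to left): on the table, 17 behind the roof's front edge, in the middle of the bay's 84 wide channel, which runs along the riser's x. Axes as the riser's.
- keeper0 (a joint): Quarter-turn bolt of bay 0 (mm), on the fence end at the bay's -y side, 49 before the roof's edge. 0 (stop): closed, steel blade points to riser +y across the mouth, 6 in front of a caddy that is home. Grows counter-clockwise from above to 1.5 rad (stop): open, blade towards riser -x. Blade 8 wide, reaches 34 from the axis, 29 to 39 above the table. Friction 0.04 N m, no spring, stays put.
- keeper1 (a joint): Quarter-turn bolt of bay 1 (mm), on the fence end at the bay's -y side, 49 before the roof's edge. 0 (stop): closed, steel blade points to riser +y across the mouth, 6 in front of a caddy that is home. Grows counter-clockwise from above to 1.5 rad (stop): open, blade towards riser -x. Blade 8 wide, reaches 34 from the axis, 29 to 39 above the table. Friction 0.04 N m, no spring, stays put.
- keeper2 (a joint): Quarter-turn bolt of bay 2 (mm), on the fence end at the bay's -y side, 49 before the roof's edge. 0 (stop): closed, steel blade points to riser +y across the mouth, 6 in front of a caddy that is home. Grows counter-clockwise from above to 1.5 rad (stop): open, blade towards riser -x. Blade 8 wide, reaches 34 from the axis, 29 to 39 above the table. Friction 0.04 N m, no spring, stays put.
- keeper0_grip (a point): Grip point on the axis of keeper 0, 80 mm above the table. Its knob is a dark wooden bar 12 mm thick and 32 mm long, from 62 to 92 mm above the table, which lies along the blade and turns with it (this point's y axis lies along the blade).
- keeper1_grip (a point): Grip point on the axis of keeper 1, 80 mm above the table. Its knob is a dark wooden bar 12 mm thick and 32 mm long, from 62 to 92 mm above the table, which lies along the blade and turns with it (this point's y axis lies along the blade).
- keeper2_grip (a point): Grip point on the axis of keeper 2, 80 mm above the table. Its knob is a dark wooden bar 12 mm thick and 32 mm long, from 62 to 92 mm above the table, which lies along the blade and turns with it (this point's y axis lies along the blade).
- caddy0: Loose plywood caddy (sizes in mm), 110 long (x), 74 wide (y), about 0.28 kg, with four spice jars fixed in it (lids 78 high) and an end board 48 high with a tab handle at its -x end. Origin: centre of the underside; x points from the tab end to the tail, which enters the bay first; z up. All caddies are alike and fit any bay. One may be absent.
- caddy1: Loose plywood caddy (sizes in mm), 110 long (x), 74 wide (y), about 0.28 kg, with four spice jars fixed in it (lids 78 high) and an end board 48 high with a tab handle at its -x end. Origin: centre of the underside; x points from the tab end to the tail, which enters the bay first; z up. All caddies are alike and fit any bay. One may be absent.
- caddy2: Loose plywood caddy (sizes in mm), 110 long (x), 74 wide (y), about 0.28 kg, with four spice jars fixed in it (lids 78 high) and an end board 48 high with a tab handle at its -x end. Origin: centre of the underside; x points from the tab end to the tail, which enters the bay first; z up. All caddies are alike and fit any bay. One may be absent.
- caddy0_tab (a point): Grip point of caddy 0's dark wooden upright tab (mm): 45 from the origin towards -x, 92 above the underside. The tab is 16 wide (caddy y), 20 thick (caddy x), its top 110 above the underside; it stays outside the roof when the caddy is home.
- caddy1_tab (a point): Grip point of caddy 1's dark wooden upright tab (mm): 45 from the origin towards -x, 92 above the underside. The tab is 16 wide (caddy y), 20 thick (caddy x), its top 110 above the underside; it stays outside the roof when the caddy is home.
- caddy2_tab (a point): Grip point of caddy 2's dark wooden upright tab (mm): 45 from the origin towards -x, 92 above the underside. The tab is 16 wide (caddy y), 20 thick (caddy x), its top 110 above the underside; it stays outside the roof when the caddy is home.
- mug: White mug, 76 mm wide, 85 mm high, a bystander; origin at the centre of its underside.
- mill: Dark wood pepper mill, 54 mm wide, 170 mm high, a bystander; origin at the centre of its underside.
- bowl: Blue bowl, 100 mm wide, 50 mm high, a bystander; origin at the centre of its underside.

How it is judged (in metres and radians):
On the way:
1. every caddy present is home in a bay (((x of caddy0 in the frame of bay0 between -0.014 and 0.008 m and y of caddy0 in the frame of bay0 between -0.01 and 0.01 m and z of caddy0 in the frame of bay0 below 0.006 m and angle between the x axis of caddy0 and the x axis of riser, either way round below 0.15 rad and x of caddy0_tab in the frame of bay0 below -0.02 m) or (x of caddy0 in the frame of bay1 between -0.014 and 0.008 m and y of caddy0 in the frame of bay1 between -0.01 and 0.01 m and z of caddy0 in the frame of bay1 below 0.006 m and angle between the x axis of caddy0 and the x axis of riser, either way round below 0.15 rad and x of caddy0_tab in the frame of bay1 below -0.02 m) or (x of caddy0 in the frame of bay2 between -0.014 and 0.008 m and y of caddy0 in the frame of bay2 between -0.01 and 0.01 m and z of caddy0 in the frame of bay2 below 0.006 m and angle between the x axis of caddy0 and the x axis of riser, either way round below 0.15 rad and x of caddy0_tab in the frame of bay2 below -0.02 m)) and ((x of caddy1 in the frame of bay0 between -0.014 and 0.008 m and y of caddy1 in the frame of bay0 between -0.01 and 0.01 m and z of caddy1 in the frame of bay0 below 0.006 m and angle between the x axis of caddy1 and the x axis of riser, either way round below 0.15 rad and x of caddy1_tab in the frame of bay0 below -0.02 m) or (x of caddy1 in the frame of bay1 between -0.014 and 0.008 m and y of caddy1 in the frame of bay1 between -0.01 and 0.01 m and z of caddy1 in the frame of bay1 below 0.006 m and angle between the x axis of caddy1 and the x axis of riser, either way round below 0.15 rad and x of caddy1_tab in the frame of bay1 below -0.02 m) or (x of caddy1 in the frame of bay2 between -0.014 and 0.008 m and y of caddy1 in the frame of bay2 between -0.01 and 0.01 m and z of caddy1 in the frame of bay2 below 0.006 m and angle between the x axis of caddy1 and the x axis of riser, either way round below 0.15 rad and x of caddy1_tab in the frame of bay2 below -0.02 m)) and ((x of caddy2 in the frame of bay0 between -0.014 and 0.008 m and y of caddy2 in the frame of bay0 between -0.01 and 0.01 m and z of caddy2 in the frame of bay0 below 0.006 m and angle between the x axis of caddy2 and the x axis of riser, either way round below 0.15 rad and x of caddy2_tab in the frame of bay0 below -0.02 m) or (x of caddy2 in the frame of bay1 between -0.014 and 0.008 m and y of caddy2 in the frame of bay1 between -0.01 and 0.01 m and z of caddy2 in the frame of bay1 below 0.006 m and angle between the x axis of caddy2 and the x axis of riser, either way round below 0.15 rad and x of caddy2_tab in the frame of bay1 below -0.02 m) or (x of caddy2 in the frame of bay2 between -0.014 and 0.008 m and y of caddy2 in the frame of bay2 between -0.01 and 0.01 m and z of caddy2 in the frame of bay2 below 0.006 m and angle between the x axis of caddy2 and the x axis of riser, either way round below 0.15 rad and x of caddy2_tab in the frame of bay2 below -0.02 m))), for 0.2 s.
At the end, for the whole second after the job is handed in: Every caddy present stands on the table in a bay of its own, tab outwards, within 14 mm of fully home in depth and 10 mm of the bay's middle, straight within 0.15 rad and at rest; all three keepers are closed to within 0.12 rad of their stops (all of step 1 and value of joint each of keeper0, keeper1, keeper2 below 0.12 rad and linear speed of each of caddy0, caddy1, caddy2 below 0.02 m/s); the robot touches nothing.
It fails at once if the mug is disturbed (moved more than 3 cm) (distance of mug from where it was at the start of the episode above 0.03 m).
It fails at once if the mill is disturbed (moved more than 3 cm) (distance of mill from where it was at the start of the episode above 0.03 m).
It fails at once if the bowl is disturbed (moved more than 3 cm) (distance of bowl from where it was at the start of the episode above 0.03 m).
Of caddy0, caddy1, caddy2 only 2 to 3 are there at a start; the rules pass over those that are not, and their reading is None.
At some moment in a run one of caddy0, caddy1, caddy2 may be knocked a few centimetres aside while the robot is not near it.
Once in a run the grip may slacken for a moment while it holds something.
It also fails if it takes over 210 s, if anything falls off the work surface, if the arm or the gripper's body presses on something with over 40 N, if the wrist force passes 120 N, or if a joint passes its speed limit or range.

## Working session

There is one attempt and no reset: what is moved stays moved. The work goes in short steps, Python scripts to look and compute and a tool call to move; the robot and the scene stay as the last step left them, time stands still between calls to the robot, and variables do not carry over. Pictures are saved under pics/ and viewed, and the job is handed in when it is done.

Besides the shell and the picture viewer there is one more tool, called by a JSON object that holds its "op" and its "data", one argument or row to a line. send_rows: Moves the arm, as the interface text tells. Its arguments: {"type":"object","properties":{"steps":{"type":"array"},"grip_force":{"type":"number"}},"required":["steps"]}

```bash
mkdir -p pics; ls; python3 - <<'E'
from cell import env
import cv2
o=env.get_obs();print(o, env.tcp_to_grasp)
for n in("scene","top"):
    c=env.read_camera(n);cv2.imwrite(f"pics/{n}0.png",c["pixels"][:,:,::-1])
    print({k:v for k,v in c.items() if k!="pixels"})
E
```

```text
pics
{'time_s': 0.0, 'qpos': array([-64.45237395,  18.44027371,  -4.01607128,  83.17553853,
         1.29641081,  78.53964023,  -3.26092063]), 'joint_velocities': array([-0.06334243,  0.06399442,  0.02097409, -0.01009565,  0.02258378,
       -0.02709269,  0.07935648]), 'effort': array([ 1.09165820e-03, -4.91306126e+01, -4.03330754e-01, -3.12517869e+01,
       -6.40367414e-02,  4.38136433e-02,  1.66299019e-04]), 'tool_pos': array([0.27184091, 0.5898172 , 0.22144225]), 'tool_rot': array([1.79993075e+02, 1.10128485e-01, 6.52620044e+01]), 'force': array([-0.37008473,  0.48982926,  0.21593599]), 'wrist_torque': array([ 0.0266585 ,  0.03642724, -0.02240295]), 'grip_width': 0.08714515724373775} 0.0187
{'fx': 423.48910385305777, 'fy': 423.48910385305777, 'cx': 281.1059092724475, 'cy': 204.82649946742856, 'k1': -0.026168718969579688, 'position': array([0.9811929 , 0.73298742, 1.13778816]), 'rotation': array([3.74197718e+01, 2.41735077e-02, 1.52068291e+02])}
{'fx': 389.9902440159716, 'fy': 389.9902440159716, 'cx': 279.4600183298396, 'cy': 208.0313374031079, 'k1': 0.011434211413286153, 'position': array([0.5096794 , 0.03282775, 1.17244651]), 'rotation': array([  4.74371315,   0.36724136, -90.80835172])}
```

View pics/top0.png

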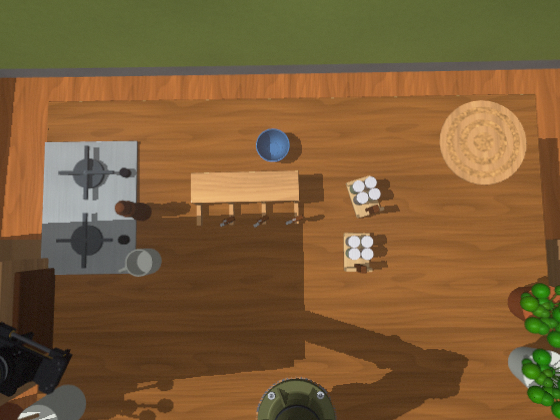

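View pics/scene0.png

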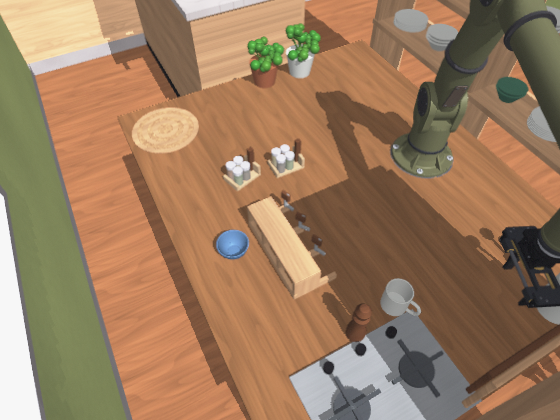

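```bash
cat > h.py <<'E'
import numpy as np,cv2
from scipy.spatial.transform import Rotation as R
from scipy.optimize import least_squares
from cell import env
def save(c,name,box,s):
    x0,y0,x1,y1=box
    im=c["pixels"][y0:y1,x0:x1,::-1]
    cv2.imwrite("pics/"+name,cv2.resize(np.ascontiguousarray(im),None,fx=s,fy=s,interpolation=cv2.INTER_CUBIC))
def rot(c): return R.from_euler('xyz',c["rotation"],degrees=True).as_matrix()
def proj(c,P):
    p=(np.atleast_2d(P)-c["position"])@rot(c)
    a=p[:,0]/-p[:,2]; b=-p[:,1]/-p[:,2]
    r2=a*a+b*b;f=1+c["k1"]*r2
    return np.c_[c["fx"]*a*f+c["cx"],c["fy"]*b*f+c["cy"]]
def unproj(c,uv,z):
    u=(uv[0]-c["cx"])/c["fx"];v=(uv[1]-c["cy"])/c["fy"]
    a,b=u,v
    for _ in range(20):
        f=1+c["k1"]*(a*a+b*b);a,b=u/f,v/f
    d=rot(c)@np.array([a,-b,-1.0])
    t=(z-c["position"][2])/d[2]
    return c["position"]+t*d
E
python3 - <<'E'
from h import *
c=env.read_camera("top")
save(c,"t_riser.png",(180,125,310,235),6)
save(c,"t_cad.png",(320,160,420,285),5)
d=env.read_camera("scene")
save(d,"s_riser.png",(210,130,350,300),4)
for n,p in dict(a=(191,173),b=(298,171),c=(299,202),d=(191,205)).items(): print(n,unproj(c,p,.1))
E
```

```text
a [0.70016227 0.283171   0.1       ]
b [ 0.70130552 -0.01455117  0.1       ]
c [ 0.61468838 -0.01575522  0.1       ]
d [0.61074881 0.28277645 0.1       ]
```

View pics/t_riser.png

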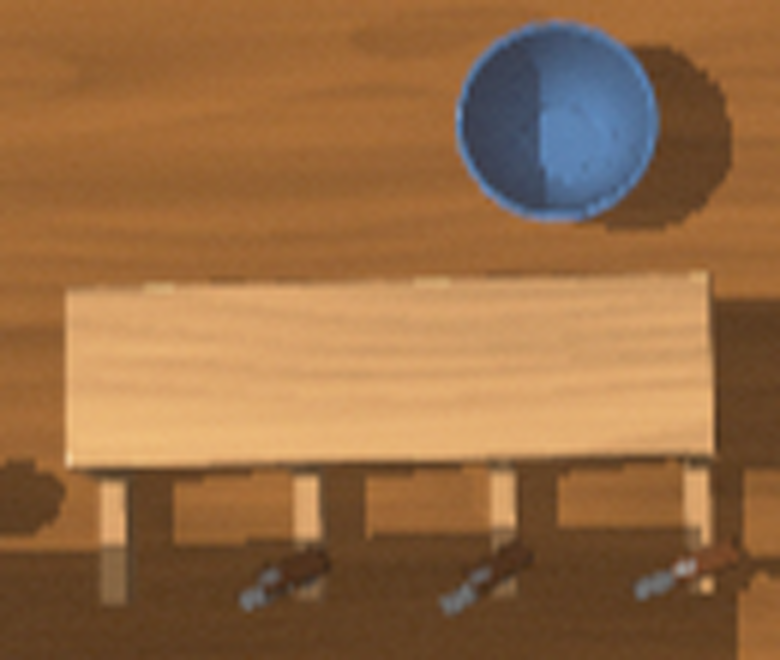

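View pics/t_cad.png

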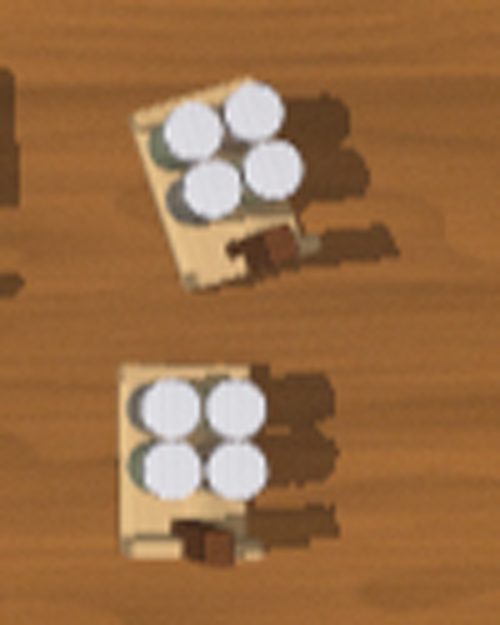

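View pics/s_riser.png

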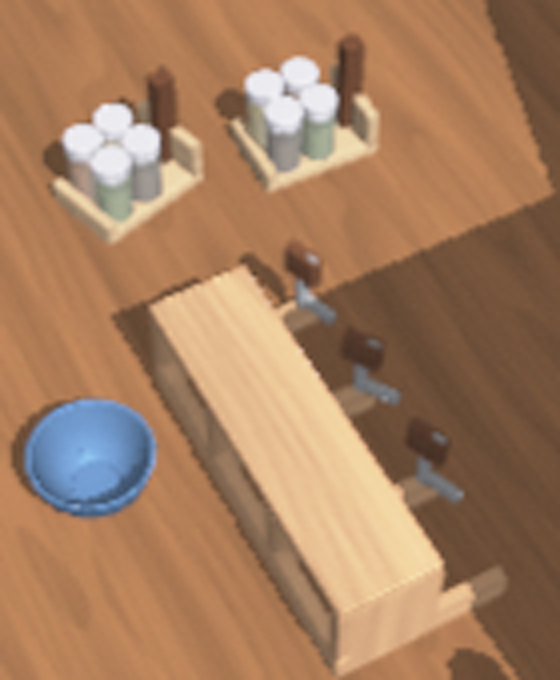

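```bash
cat > fit.py <<'E'
from h import *
def c2p(pts,off,s): return (np.array(pts,float)+.5)/s-.5+np.array(off)
def fit(obs,x0):
    # obs: list of (cam, local pts Nx3, px Nx2, weight)
    def T(x,L):
        c,s=np.cos(x[2]),np.sin(x[2]);L=np.array(L,float)/1000
        return np.c_[x[0]+c*L[:,0]-s*L[:,1],x[1]+s*L[:,0]+c*L[:,1],L[:,2]]
    f=lambda x:np.concatenate([(w*(proj(c,T(x,L))-p)).ravel() for c,L,p,w in obs])
    r=least_squares(f,x0)
    return r.x,r.fun.reshape(-1,2)
E
python3 - <<'E'
from fit import *
t=env.read_camera("top");s=env.read_camera("scene")
L=[(84,150,100),(84,-150,100),(0,-150,100),(0,150,100)]
pt=c2p([(67,291),(709,272),(714,457),(67,466)],(180,125),6)
ps=c2p([(337,612),(150,307),(245,265),(442,565)],(210,130),4)
np.set_printoptions(precision=4,suppress=True)
for o in ([(t,L,pt,1)],[(s,L,ps,1)],[(t,L,pt,1),(s,L,ps,1)]):
    x,r=fit(o,[.61,.13,0]);print(x,np.degrees(x[2]));print(r)
c,sn=np.cos(x[2]),np.sin(x[2])
def W(a,b,z): return np.array([x[0]+c*a/1000-sn*b/1000,x[1]+sn*a/1000+c*b/1000,z/1000])
for k,y in enumerate((-144,-48,48)):
    print("keeper",k,W(-49,y,80),"top px knob axis",(proj(t,W(-49,y,92))[0]-[180,125])*6, "blade",(proj(t,W(-49,y,39))[0]-[180,125])*6)
# caddies
CL=[]
for z,pts in ((78,((195,130),(255,110),(213,189),(273,170))),(78,((171,409),(236,408),(172,470),(237,470)))):
    w=[unproj(t,q,.078) for q in c2p(pts,(320,160),5)]
    print(np.array(w)); print("mean",np.mean(w,0))
for q in ((268,250),(207,545)): print("tab top",unproj(t,c2p([q],(320,160),5)[0],.110))
for q in ((276,246),(217,546)): print("tab top",unproj(t,c2p([q],(320,160),5)[0],.110))
for n,p in dict(bowl=(273,145),mug=(142,262),mill=(125,209)).items(): print(n,unproj(t,p,.05))
E
```

```text
[0.6182 0.1344 0.0069] 0.3957716523959164
[[-0.4003 -0.4401]
 [ 0.4016  0.3841]
 [ 0.3259 -0.3982]
 [-0.3281  0.4371]]
[0.6208 0.1342 0.    ] 0.0011236896772547336
[[-0.0264  0.9511]
 [-0.4408 -0.7617]
 [ 0.0746 -0.2413]
 [ 0.3561 -0.2354]]
[0.6195 0.1343 0.0033] 0.1889752217375407
[[-0.2482 -1.0692]
 [ 0.5487  0.1396]
 [ 0.3641 -0.6435]
 [-0.2845 -0.1978]
 [ 0.6227  0.7623]
 [-0.1481 -0.7877]
 [ 0.3209 -0.3269]
 [ 0.9322 -0.495 ]]
keeper 0 [ 0.5709 -0.0099  0.08  ] top px knob axis [702.2352 558.1087] blade [698.025  564.3599]
keeper 1 [0.5706 0.0861 0.08  ] top px knob axis [494.6167 561.7936] blade [500.071  567.8706]
keeper 2 [0.5703 0.1821 0.08  ] top px knob axis [287.1249 565.4873] blade [302.2349 571.3904]
[[ 0.6609 -0.1858  0.078 ]
 [ 0.6718 -0.22    0.078 ]
 [ 0.6272 -0.1949  0.078 ]
 [ 0.6375 -0.229   0.078 ]]
mean [ 0.6493 -0.2074  0.078 ]
[[ 0.5041 -0.1676  0.078 ]
 [ 0.5042 -0.2038  0.078 ]
 [ 0.4703 -0.1671  0.078 ]
 [ 0.4698 -0.2032  0.078 ]]
mean [ 0.4871 -0.1855  0.078 ]
tab top [ 0.5899 -0.2171  0.11  ]
tab top [ 0.431  -0.1789  0.11  ]
tab top [ 0.592  -0.2216  0.11  ]
tab top [ 0.4304 -0.1842  0.11  ]
bowl [0.7883 0.055  0.05  ]
mug [0.454  0.4336 0.05  ]
mill [0.6066 0.4851 0.05  ]
```

```bash
cat > go.py <<'E'
import sys
from h import *
np.set_printoptions(precision=4,suppress=True)
def go(x,y,z,yaw,n=None):
    o=env.get_obs();p=np.array(o["tool_pos"]);Rm=R.from_euler('xyz',o["tool_rot"],degrees=True)
    Rt=R.from_euler('xyz',[180,0,yaw],degrees=True)
    d=Rm.inv().apply(np.array([x,y,z])-p); rv=(Rm.inv()*Rt).as_rotvec()
    print("t",round(o["time_s"],2),"pos",p,"rot",o["tool_rot"],"w",round(o["grip_width"],4),"F",np.round(o["force"],1))
    print("shift",np.round(d,4),"turn",np.round(rv,3),"dist",round(np.linalg.norm(d),3),"deg",np.round(np.degrees(np.linalg.norm(rv)),1))
if __name__=="__main__":
    a=list(map(float,sys.argv[1:5])); go(*a)
E
python3 go.py 0.570 0.182 0.16 31
```

```text
t 0.3 pos [0.272  0.5902 0.2222] rot [179.9973   0.035   65.2638] w 0.0872 F [-0.   0.8  0.2]
shift [-0.246   0.4415  0.0624] turn [0.    0.001 0.598] dist 0.509 deg 34.3
```

{"op": "send_rows", "data": {
  "steps": [
    [[-0.018,0.032,0],[0,0,0.1],0.087],
    [[-0.036,0.064,0],[0,0,0.2],0.087],
    [[-0.054,0.096,0],[0,0,0.3],0.087],
    [[-0.072,0.128,0],[0,0,0.4],0.087],
    [[-0.09,0.16,0],[0,0,0.5],0.087]
  ]
}}

```text
time_s: 0.72
tool_pos: [0.3805, 0.4401, 0.2227]
tool_rot: [-180.0, -0.0, 36.3]
force: [0.3, 0.5, 0.3]
grip_width: 0.0871
```

```bash
python3 go.py 0.570 0.182 0.16 31
```

```text
t 0.72 pos [0.3805 0.4401 0.2227] rot [-179.9934   -0.019    36.343 ] w 0.0871 F [0.3 0.5 0.3]
shift [-0.0003  0.3202  0.0626] turn [-0.    -0.     0.093] dist 0.326 deg 5.3
```

{"op": "send_rows", "data": {
  "steps": [
    [[0,0.035,0],[0,0,0.03],0.06],
    [[0,0.07,0],[0,0,0.06],0.06],
    [[0,0.105,0.01],[0,0,0.09],0.06],
    [[0,0.14,0.02],[0,0,0.09],0.06],
    [[0,0.175,0.03],[0,0,0.09],0.06]
  ]
}}

```text
time_s: 1.13
tool_pos: [0.485, 0.2998, 0.1927]
tool_rot: [-180.0, -0.1, 31.5]
force: [-0.3, 0.0, 0.1]
grip_width: 0.0634
```

{"op": "send_rows", "data": {
  "steps": [
    [[0,0.035,0],[0,0,0],0.05],
    [[0,0.07,0.01],[0,0,0],0.05],
    [[0,0.105,0.02],[0,0,0],0.05],
    [[0,0.14,0.03],[0,0,0],0.05],
    [[0,0.145,0.035],[0,0,0],0.05]
  ]
}}

```text
time_s: 1.55
tool_pos: [0.5626, 0.1689, 0.1566]
tool_rot: [179.7, 0.1, 30.9]
force: [-1.1, -1.6, 1.1]
grip_width: 0.0502
```

```bash
python3 go.py 0.570 0.182 0.062 31; python3 - <<'E'
from h import *
c=env.read_camera("top");save(c,"t1.png",(200,180,310,240),7)
c=env.read_camera("scene");save(c,"s1.png",(250,160,370,300),5)
E
```

```text
t 1.55 pos [0.5626 0.1689 0.1566] rot [179.7315   0.0812  30.9066] w 0.0502 F [-1.1 -1.6  1.1]
shift [ 0.0132 -0.0079  0.0946] turn [ 0.005  0.001 -0.002] dist 0.096 deg 0.3
```

View pics/s1.png

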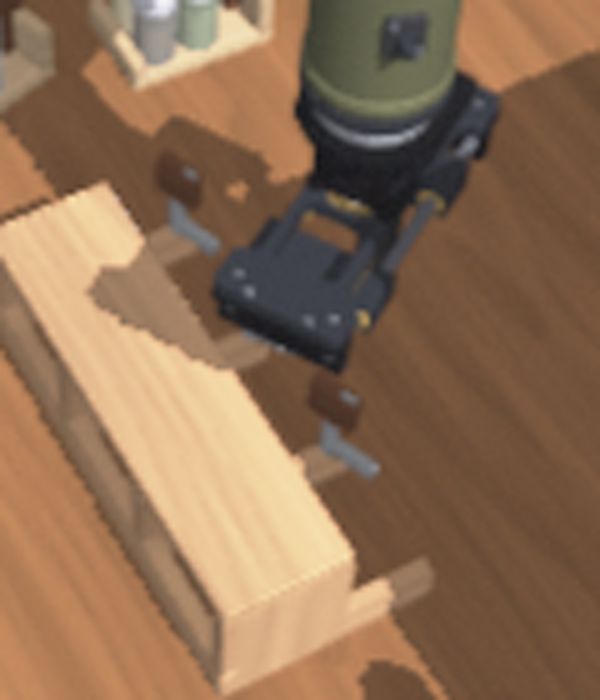

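View pics/t1.png

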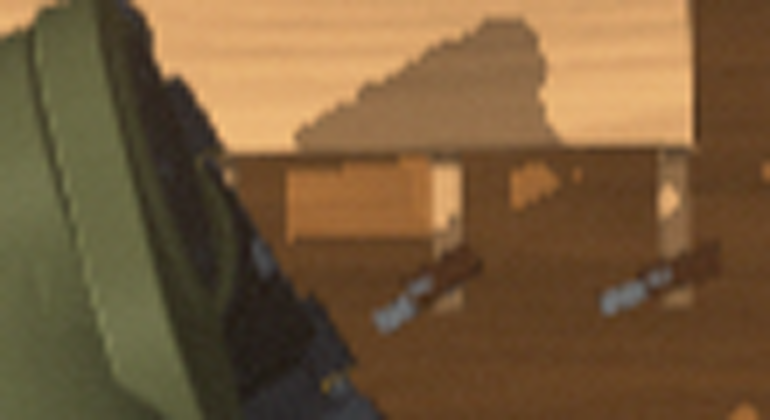

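{"op": "send_rows", "data": {
  "steps": [
    [[0,0,0.01],[0,0,0],0.05],
    [[0,0,0.02],[0,0,0],0.05],
    [[0,0,0.03],[0,0,0],0.05],
    [[0,0,0.04],[0,0,0],0.05],
    [[0,0,0.04],[0,0,0],0.05]
  ]
}}

```text
time_s: 2.07
tool_pos: [0.5575, 0.1781, 0.1146]
tool_rot: [-179.9, 0.3, 31.6]
force: [-1.6, 0.1, -0.7]
grip_width: 0.0496
```

```bash
python3 go.py 0.570 0.182 0.062 31; python3 - <<'E'
from fit import *
s=env.read_camera("scene")
for k,p in {2:(317.6,239),1:(299,221.5)}.items(): print(k,unproj(s,p,.092))
E
```

```text
t 2.07 pos [0.5575 0.1781 0.1146] rot [-179.9471    0.2543   31.5694] w 0.0496 F [-1.6  0.1 -0.7]
shift [0.0129 0.0032 0.0525] turn [-0.001  0.004  0.01 ] dist 0.054 deg 0.6
2 [0.57139044 0.1873263  0.092     ]
1 [0.58875346 0.10716128 0.092     ]
```

{"op": "send_rows", "data": {
  "steps": [
    [[0.007,0,0],[0,0,0],0.05],
    [[0.0135,0,0.013],[0,0,0],0.05],
    [[0.0135,0,0.027],[0,0,0],0.05],
    [[0.0135,0,0.04],[0,0,0],0.05],
    [[0.0135,0,0.052],[0,0,0],0.05]
  ]
}}

```text
time_s: 2.53
tool_pos: [0.5717, 0.1849, 0.065]
tool_rot: [180.0, -0.0, 31.5]
force: [-0.2, 0.2, 0.1]
grip_width: 0.0497
```

{"op": "send_rows", "data": {
  "steps": [
    [[0,0,0],[0,0,0],0.03],
    [[0,0,0],[0,0,0],0.02],
    [[0,0,0],[0,0,0],0.01],
    [[0,0,0],[0,0,0],0.005],
    [[0,0,0],[0,0,0],0.005]
  ],
  "grip_force": 20
}}

```text
time_s: 2.95
tool_pos: [0.5719, 0.1847, 0.0666]
tool_rot: [180.0, -0.1, 31.5]
force: [-0.5, 0.6, -0.1]
grip_width: 0.0243
```

```bash
python3 go.py 0.571 0.184 0.062 86; python3 - <<'E'
from h import *
c=env.read_camera("scene");save(c,"s2.png",(250,160,370,300),5)
E
```

```text
t 2.95 pos [0.5719 0.1847 0.0666] rot [179.9883  -0.1013  31.4527] w 0.0243 F [-0.5  0.6 -0.1]
shift [-0.0012  0.0001  0.0046] turn [ 0.001 -0.002 -0.952] dist 0.005 deg 54.5
```

View pics/s2.png

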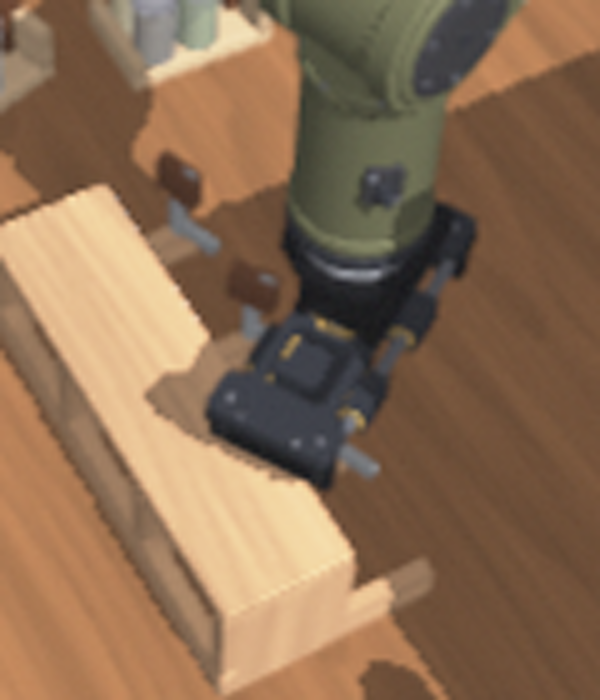

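{"op": "send_rows", "data": {
  "steps": [
    [[0,0,0],[0,0,0],0.005],
    [[0,0,0],[0,0,0],0.005],
    [[0,0,0],[0,0,0],0.005],
    [[0,0,0],[0,0,0],0.005],
    [[0,0,0],[0,0,0],0.005]
  ]
}}

```text
time_s: 3.42
tool_pos: [0.5701, 0.1828, 0.066]
tool_rot: [180.0, 0.2, 31.4]
force: [-5.4, -4.1, 5.3]
grip_width: 0.0122
```

{"op": "send_rows", "data": {
  "steps": [
    [[0,0,0],[0,0,-0.1],0.005],
    [[0,0,0],[0,0,-0.2],0.005],
    [[0,0,0],[0,0,-0.3],0.005],
    [[0,0,0],[0,0,-0.4],0.005],
    [[0,0,0],[0,0,-0.5],0.005]
  ]
}}

```text
time_s: 3.83
tool_pos: [0.5698, 0.1825, 0.0661]
tool_rot: [-179.9, 0.2, 60.3]
force: [-5.3, -4.3, 6.9]
grip_width: 0.0118
```

{"op": "send_rows", "data": {
  "steps": [
    [[0,0,0],[0,0,-0.1],0.005],
    [[0,0,0],[0,0,-0.2],0.005],
    [[0,0,0],[0,0,-0.3],0.005],
    [[0,0,0],[0,0,-0.4],0.005],
    [[0,0,0],[0,0,-0.46],0.005]
  ]
}}

```text
time_s: 4.25
tool_pos: [0.5697, 0.1821, 0.066]
tool_rot: [-179.8, 0.2, 86.6]
force: [-6.7, -5.2, 7.4]
grip_width: 0.0118
```

```bash
python3 go.py 0.571 0.184 0.062 86; python3 - <<'E'
from h import *
print(env.get_obs()["wrist_torque"])
c=env.read_camera("scene");save(c,"s3.png",(250,160,370,300),5)
E
```

```text
t 4.25 pos [0.5697 0.1821 0.066 ] rot [-179.7859    0.1858   86.6493] w 0.0118 F [-6.7 -5.2  7.4]
shift [0.002  0.0012 0.004 ] turn [-0.004  0.003  0.011] dist 0.005 deg 0.7
[-1.083918    1.28466612 -0.09426037]
```

View pics/s3.png

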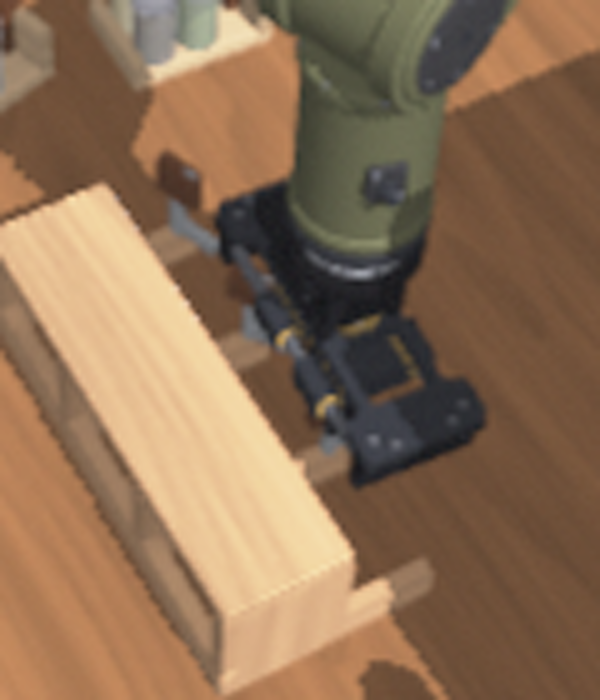

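{"op": "send_rows", "data": {
  "steps": [
    [[0,0,0],[0,0,0],0.05],
    [[0,0,0],[0,0,0],0.05],
    [[0,0,0],[0,0,0],0.05],
    [[0,0,0],[0,0,0],0.05],
    [[0,0,-0.02],[0,0,0],0.05]
  ]
}}

```text
time_s: 4.72
tool_pos: [0.5685, 0.184, 0.082]
tool_rot: [-179.6, 0.2, 86.5]
force: [-1.2, 0.9, -0.6]
grip_width: 0.0375
```

{"op": "send_rows", "data": {
  "steps": [
    [[0,0,-0.025],[0,0,0],0.05],
    [[0,0,-0.05],[0,0,0.1],0.05],
    [[0,0,-0.05],[0,0,0.2],0.05],
    [[0,0,-0.05],[0,0,0.3],0.05],
    [[0,0,-0.05],[0,0,0.4],0.05]
  ]
}}

```text
time_s: 5.13
tool_pos: [0.5718, 0.1851, 0.1364]
tool_rot: [179.9, -0.1, 63.3]
force: [-0.4, -0.4, -0.7]
grip_width: 0.0499
```

```bash
python3 go.py 0.57 0.0863 0.125 36
```

```text
t 5.13 pos [0.5718 0.1851 0.1364] rot [179.9384  -0.0913  63.2812] w 0.0499 F [-0.4 -0.4 -0.7]
shift [-0.0891  0.0428  0.0113] turn [ 0.001 -0.002  0.476] dist 0.099 deg 27.3
```

{"op": "send_rows", "data": {
  "steps": [
    [[-0.025,0.012,0],[0,0,0.1],0.05],
    [[-0.05,0.024,0],[0,0,0.2],0.05],
    [[-0.075,0.036,0],[0,0,0.3],0.05],
    [[-0.089,0.0425,0],[0,0,0.4],0.05],
    [[-0.089,0.0425,0],[0,0,0.46],0.05]
  ]
}}

```text
time_s: 5.55
tool_pos: [0.5701, 0.0805, 0.1359]
tool_rot: [179.9, 0.0, 36.6]
force: [-0.3, -1.0, 0.7]
grip_width: 0.05
```

```bash
python3 go.py 0.57 0.0863 0.065 36; python3 - <<'E'
from h import *
c=env.read_camera("scene");save(c,"s4.png",(250,160,370,300),5)
E
```

```text
t 5.55 pos [0.5701 0.0805 0.1359] rot [179.8695   0.0385  36.5522] w 0.05 F [-0.3 -1.   0.7]
shift [ 0.0034 -0.0048  0.0708] turn [0.002 0.001 0.01 ] dist 0.071 deg 0.6
```

View pics/s4.png

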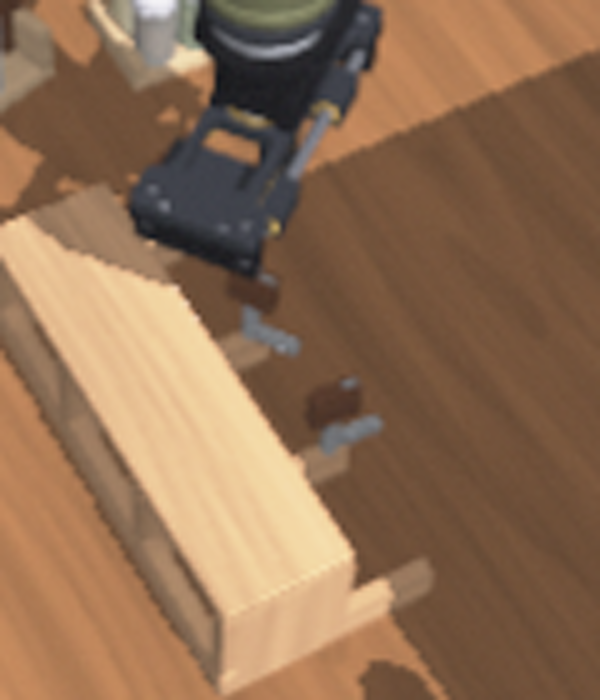

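{"op": "send_rows", "data": {
  "steps": [
    [[0,0,0],[0,0,0],0.05],
    [[0,0,0.02],[0,0,0],0.05],
    [[0,0,0.04],[0,0,0],0.05],
    [[0,0,0.055],[0,0,0],0.05],
    [[0,0,0.071],[0,0,0],0.05]
  ]
}}

```text
time_s: 6.02
tool_pos: [0.5696, 0.0876, 0.0638]
tool_rot: [-180.0, -0.0, 37.4]
force: [-0.4, 0.5, 1.5]
grip_width: 0.0498
```

{"op": "send_rows", "data": {
  "steps": [
    [[0,0,0],[0,0,0],0.005],
    [[0,0,0],[0,0,0],0.005],
    [[0,0,0],[0,0,0],0.005],
    [[0,0,0],[0,0,0],0.005],
    [[0,0,0],[0,0,0],0.005]
  ]
}}

```text
time_s: 6.43
tool_pos: [0.5706, 0.0863, 0.0658]
tool_rot: [180.0, -0.1, 37.2]
force: [-0.8, 0.1, 0.0]
grip_width: 0.0246
```

{"op": "send_rows", "data": {
  "steps": [
    [[0,0,0],[0,0,0],0.005],
    [[0,0,0],[0,0,0],0.005],
    [[0,0,0],[0,0,0],0.005],
    [[0,0,0],[0,0,0],0.005],
    [[0,0,0],[0,0,-0.1],0.005]
  ]
}}

```text
time_s: 6.85
tool_pos: [0.5705, 0.0866, 0.0654]
tool_rot: [180.0, -0.1, 43.0]
force: [1.7, 1.6, 2.9]
grip_width: 0.0121
```

```bash
python3 go.py 0.57 0.0863 0.065 86.5
```

```text
t 6.85 pos [0.5705 0.0866 0.0654] rot [179.9631  -0.1173  42.9764] w 0.0121 F [1.7 1.6 2.9]
shift [-0.0006 -0.0001  0.0004] turn [ 0.001 -0.002 -0.76 ] dist 0.001 deg 43.5
```

{"op": "send_rows", "data": {
  "steps": [
    [[0,0,0],[0,0,-0.1],0.005],
    [[0,0,0],[0,0,-0.2],0.005],
    [[0,0,0],[0,0,-0.3],0.005],
    [[0,0,0],[0,0,-0.4],0.005],
    [[0,0,0],[0,0,-0.5],0.005]
  ]
}}

```text
time_s: 7.27
tool_pos: [0.5702, 0.0862, 0.0654]
tool_rot: [179.9, -0.1, 71.8]
force: [0.0, 0.8, 4.6]
grip_width: 0.0121
```

{"op": "send_rows", "data": {
  "steps": [
    [[0,0,0],[0,0,-0.1],0.005],
    [[0,0,0],[0,0,-0.2],0.005],
    [[0,0,0],[0,0,-0.26],0.005],
    [[0,0,0],[0,0,-0.26],0.05],
    [[0,0,0],[0,0,-0.26],0.05]
  ]
}}

```text
time_s: 7.68
tool_pos: [0.5693, 0.0855, 0.0643]
tool_rot: [-180.0, 0.0, 86.3]
force: [1.2, 0.1, -0.5]
grip_width: 0.0186
```

{"op": "send_rows", "data": {
  "steps": [
    [[0,0,0],[0,0,0],0.05],
    [[0,0,-0.02],[0,0,0],0.05],
    [[0,0,-0.05],[0,0,0],0.05],
    [[0,0,-0.08],[0,0,0],0.05],
    [[0,0,-0.11],[0,0,0],0.05]
  ]
}}

```text
time_s: 8.1
tool_pos: [0.5689, 0.0856, 0.1751]
tool_rot: [-179.9, 0.0, 86.4]
force: [0.5, 0.9, -0.4]
grip_width: 0.0472
```

```bash
python3 go.py 0.431 -0.184 0.16 90; python3 - <<'E'
from h import *
c=env.read_camera("scene");save(c,"s5.png",(210,130,370,300),4)
c=env.read_camera("top");save(c,"t5.png",(320,160,420,285),5)
E
```

```text
t 8.1 pos [0.5689 0.0856 0.1751] rot [-179.9074    0.0431   86.378 ] w 0.0472 F [ 0.5  0.9 -0.4]
shift [-0.2777 -0.1206  0.0155] turn [-0.002  0.001 -0.063] dist 0.303 deg 3.6
```

View pics/s5.png

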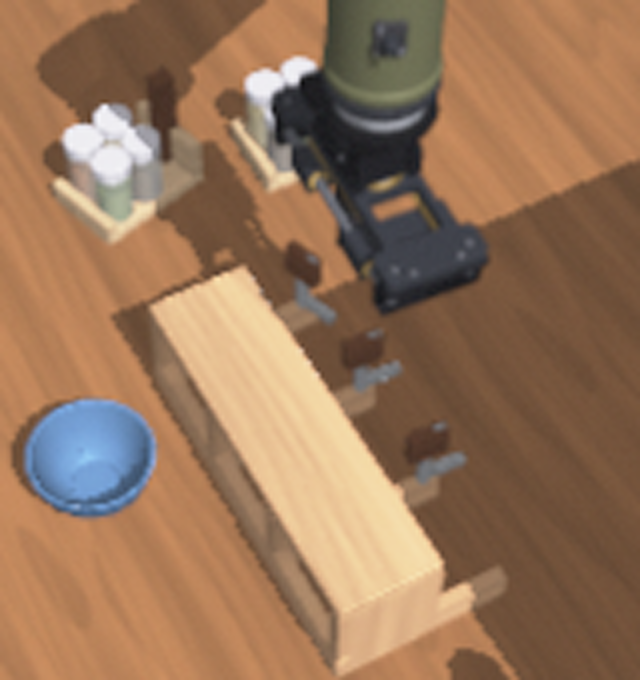

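View pics/t5.png

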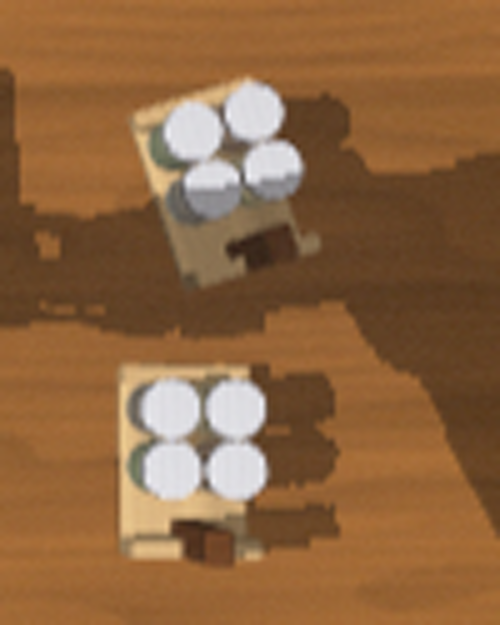

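{"op": "send_rows", "data": {
  "steps": [
    [[-0.035,-0.015,0],[0,0,-0.02],0.06],
    [[-0.07,-0.03,0],[0,0,-0.04],0.06],
    [[-0.105,-0.045,0],[0,0,-0.06],0.06],
    [[-0.14,-0.06,0],[0,0,-0.06],0.06],
    [[-0.175,-0.075,0],[0,0,-0.06],0.06]
  ]
}}

```text
time_s: 8.62
tool_pos: [0.4823, -0.0856, 0.1737]
tool_rot: [-179.9, -0.0, 89.9]
force: [0.1, -0.5, 0.5]
grip_width: 0.0597
```

{"op": "send_rows", "data": {
  "steps": [
    [[-0.03,-0.013,0],[0,0,0],0.06],
    [[-0.06,-0.025,0],[0,0,0],0.06],
    [[-0.085,-0.037,0.01],[0,0,0],0.06],
    [[-0.1,-0.043,0.02],[0,0,0],0.06],
    [[-0.1,-0.043,0.02],[0,0,0],0.06]
  ]
}}

```text
time_s: 9.03
tool_pos: [0.4372, -0.1877, 0.1523]
tool_rot: [-179.8, 0.0, 89.4]
force: [-0.9, -0.1, -0.1]
grip_width: 0.0598
```

```bash
python3 go.py 0.431 -0.184 0.074 90
```

```text
t 9.03 pos [ 0.4372 -0.1877  0.1523] rot [-179.7603    0.0146   89.4499] w 0.0598 F [-0.9 -0.1 -0.1]
shift [ 0.0037 -0.0059  0.0784] turn [-0.004  0.    -0.01 ] dist 0.079 deg 0.6
```

{"op": "send_rows", "data": {
  "steps": [
    [[0.002,-0.005,0],[0,0,0],0.06],
    [[0.002,-0.005,0.02],[0,0,0],0.06],
    [[0.002,-0.005,0.04],[0,0,0],0.06],
    [[0.002,-0.005,0.06],[0,0,0],0.06],
    [[0.002,-0.005,0.077],[0,0,0],0.06]
  ]
}}

```text
time_s: 9.45
tool_pos: [0.4361, -0.1799, 0.0766]
tool_rot: [-180.0, -0.1, 90.0]
force: [0.8, 0.5, 0.8]
grip_width: 0.0596
```

```bash
python3 go.py 0.431 -0.184 0.074 90; python3 - <<'E'
from h import *
c=env.read_camera("scene");save(c,"s6.png",(210,100,370,220),5)
E
```

```text
t 9.45 pos [ 0.4361 -0.1799  0.0766] rot [-179.9898   -0.0504   90.0271] w 0.0596 F [0.8 0.5 0.8]
shift [-0.0041 -0.0051  0.0026] turn [-0.    -0.001  0.   ] dist 0.007 deg 0.1
```

View pics/s6.png

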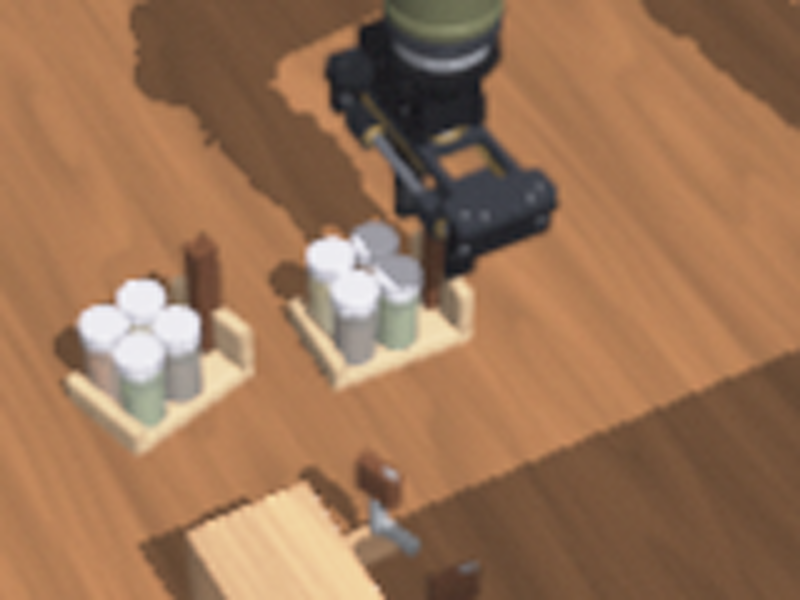

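{"op": "send_rows", "data": {
  "steps": [
    [[-0.003,-0.005,0.002],[0,0,0],0.06],
    [[-0.003,-0.005,0.002],[0,0,0],0.005],
    [[-0.003,-0.005,0.002],[0,0,0],0.005],
    [[-0.003,-0.005,0.002],[0,0,0],0.005],
    [[-0.003,-0.005,0.002],[0,0,0],0.005]
  ],
  "grip_force": 30
}}

```text
time_s: 9.92
tool_pos: [0.4317, -0.1851, 0.0766]
tool_rot: [179.9, 0.0, 89.9]
force: [0.6, 0.4, -0.1]
grip_width: 0.0411
```

{"op": "send_rows", "data": {
  "steps": [
    [[0,0,0],[0,0,0],0.005],
    [[0,0,0],[0,0,0],0.005],
    [[0,0,0],[0,0,0],0.005],
    [[0,0,0],[0,0,0],0.005],
    [[0,0,0],[0,0,0],0.005]
  ]
}}

```text
time_s: 10.33
tool_pos: [0.4308, -0.1852, 0.0756]
tool_rot: [180.0, 0.0, 89.9]
force: [0.7, -0.5, 0.5]
grip_width: 0.0154
```

```bash
python3 go.py 0.438 0 0.074 90; python3 - <<'E'
from h import *
c=env.read_camera("scene");save(c,"s7.png",(210,100,370,220),5)
c=env.read_camera("top");save(c,"t7.png",(310,160,420,285),5)
E
```

```text
t 10.33 pos [ 0.4308 -0.1852  0.0756] rot [179.9947   0.0076  89.8901] w 0.0154 F [ 0.7 -0.5  0.5]
shift [0.1852 0.0068 0.0015] turn [ 0.     0.    -0.002] dist 0.185 deg 0.1
```

View pics/s7.png

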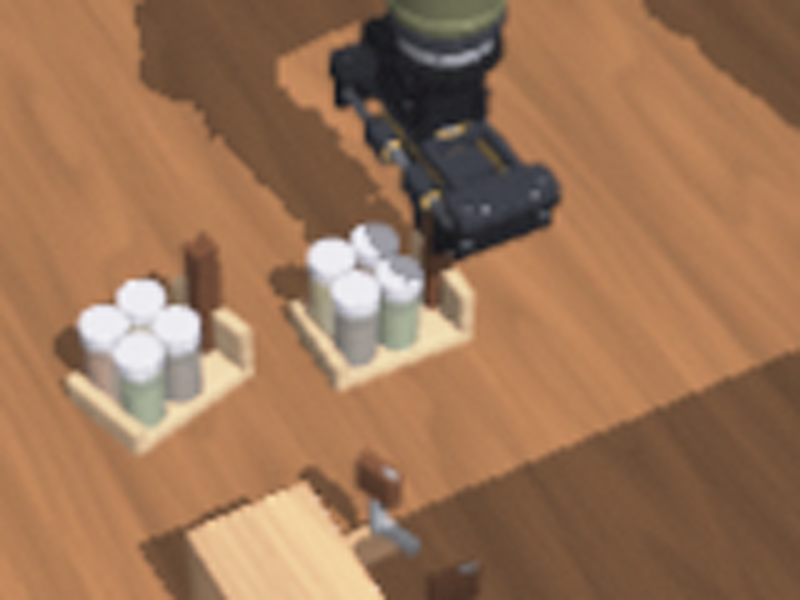

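View pics/t7.png

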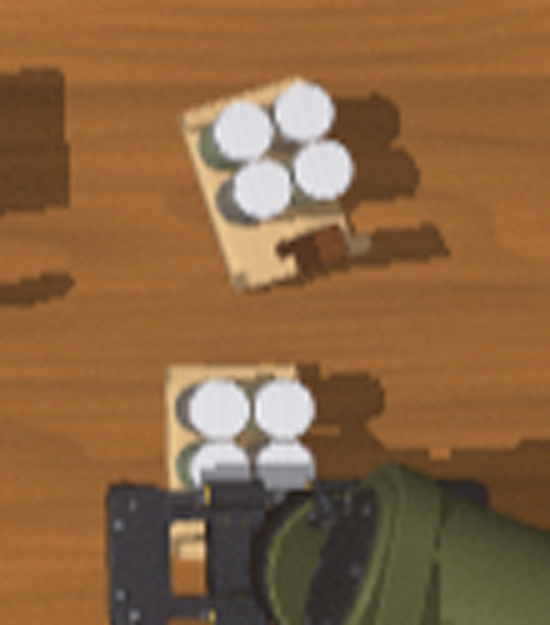

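{"op": "send_rows", "data": {
  "steps": [
    [[0.012,0,0],[0,0,0],0.005],
    [[0.03,-0.001,0],[0,0,0],0.005],
    [[0.05,-0.001,0],[0,0,0],0.005],
    [[0.07,-0.001,0],[0,0,0],0.005],
    [[0.09,0,0],[0,0,0],0.005]
  ],
  "grip_force": 40
}}

```text
time_s: 10.85
tool_pos: [0.4309, -0.0951, 0.0758]
tool_rot: [180.0, 0.1, 89.8]
force: [-2.3, -8.1, 11.3]
grip_width: 0.0154
```

```bash
python3 go.py 0.436 0 0.074 90; python3 - <<'E'
from h import *
c=env.read_camera("scene");save(c,"s8.png",(210,100,370,220),5)
E
```

```text
t 10.85 pos [ 0.4309 -0.0951  0.0758] rot [179.9819   0.0605  89.837 ] w 0.0154 F [-2.3 -8.1 11.3]
shift [0.0951 0.0049 0.0017] turn [ 0.     0.001 -0.003] dist 0.095 deg 0.2
```

View pics/s8.png

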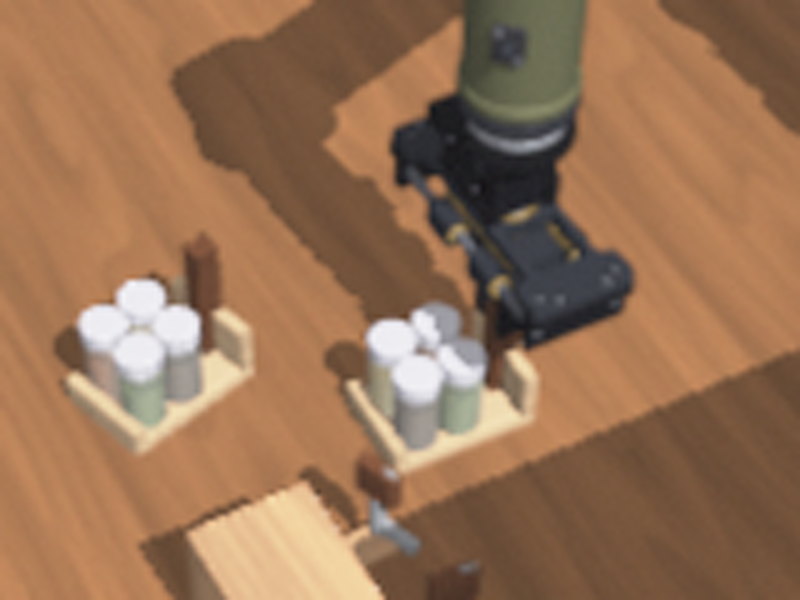

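{"op": "send_rows", "data": {
  "steps": [
    [[0.015,0.001,-0.001],[0,0,0],0.005],
    [[0.035,0.002,-0.001],[0,0,0],0.005],
    [[0.055,0.003,-0.001],[0,0,0],0.005],
    [[0.075,0.003,-0.001],[0,0,0],0.005],
    [[0.09,0.001,-0.001],[0,0,0],0.005]
  ]
}}

```text
time_s: 11.32
tool_pos: [0.4316, -0.0035, 0.076]
tool_rot: [-179.9, -0.0, 90.0]
force: [0.7, -1.0, -3.1]
grip_width: 0.0158
```

```bash
python3 go.py 0.426 .05 0.074 90; python3 - <<'E'
from h import *
c=env.read_camera("scene");save(c,"s9.png",(230,120,390,240),5)
c=env.read_camera("top");save(c,"t9.png",(210,180,340,285),6)
E
```

```text
t 11.32 pos [ 0.4316 -0.0035  0.076 ] rot [-179.926    -0.0253   89.9617] w 0.0158 F [ 0.7 -1.  -3.1]
shift [ 0.0535 -0.0056  0.002 ] turn [-0.001 -0.    -0.001] dist 0.054 deg 0.1
```

View pics/s9.png

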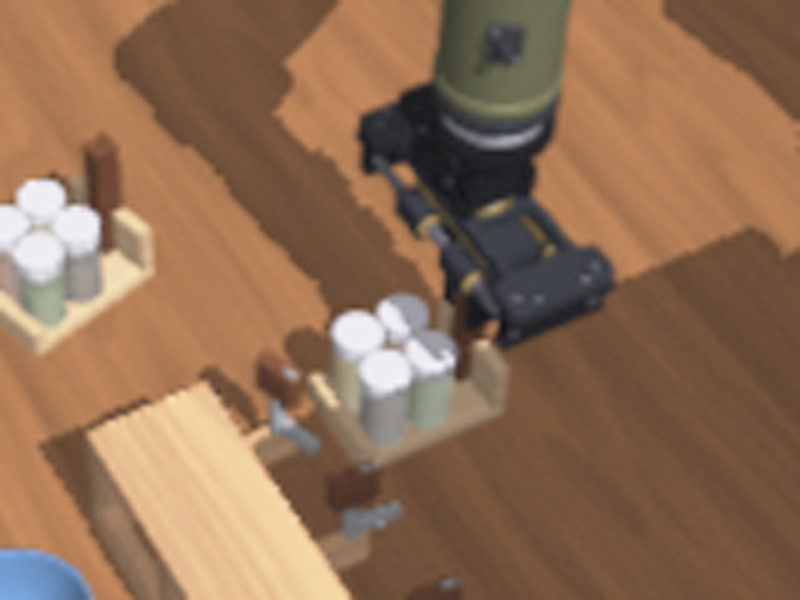

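View pics/t9.png

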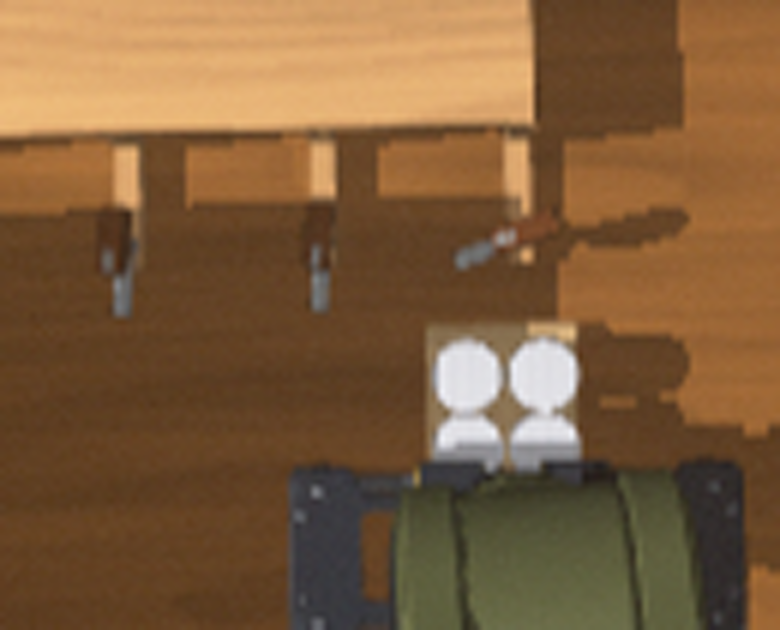

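{"op": "send_rows", "data": {
  "steps": [
    [[0.015,-0.003,0],[0,0,0],0.005],
    [[0.035,-0.004,0],[0,0,0],0.005],
    [[0.055,-0.004,0],[0,0,0],0.005],
    [[0.075,-0.004,0],[0,0,0],0.005],
    [[0.09,-0.004,0],[0,0,0],0.005]
  ]
}}

```text
time_s: 11.83
tool_pos: [0.4278, 0.0855, 0.0761]
tool_rot: [-179.9, -0.0, 89.9]
force: [-0.6, -0.8, -2.7]
grip_width: 0.0156
```

{"op": "send_rows", "data": {
  "steps": [
    [[0.01,0,0],[0,0,0],0.005],
    [[0.025,0,0],[0,0,0],0.005],
    [[0.04,0,0],[0,0,0],0.005],
    [[0.047,0,0],[0,0,0],0.005],
    [[0.047,0,0],[0,0,0],0.005]
  ]
}}

```text
time_s: 12.25
tool_pos: [0.4283, 0.1327, 0.0763]
tool_rot: [-180.0, -0.0, 90.0]
force: [0.1, -0.7, -2.7]
grip_width: 0.0157
```

```bash
python3 go.py 0.426 .134 0.074 90.3; python3 - <<'E'
from h import *
c=env.read_camera("scene");save(c,"s10.png",(230,150,390,270),5)
c=env.read_camera("top");save(c,"t10.png",(190,180,320,285),6)
E
```

```text
t 12.25 pos [0.4283 0.1327 0.0763] rot [-179.9737   -0.0013   90.0037] w 0.0157 F [ 0.1 -0.7 -2.7]
shift [ 0.0013 -0.0023  0.0023] turn [-0.    -0.    -0.005] dist 0.003 deg 0.3
```

View pics/s10.png

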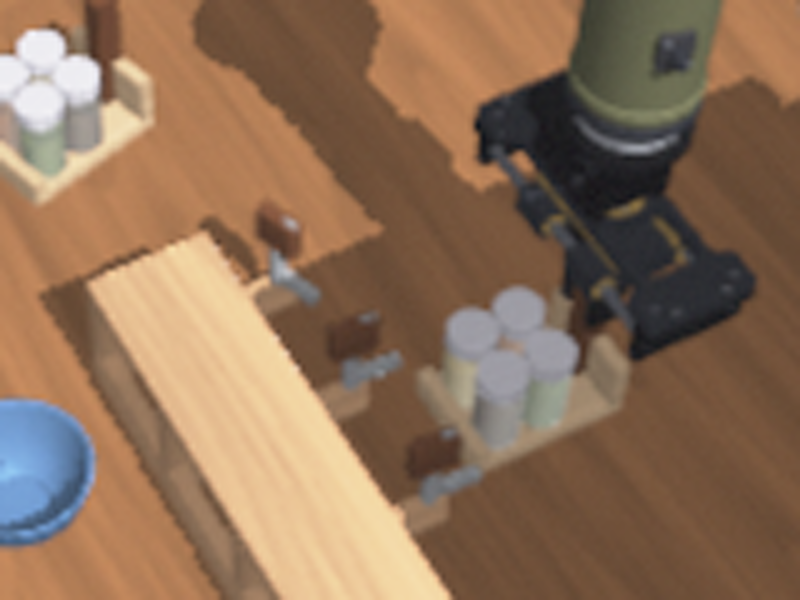

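View pics/t10.png

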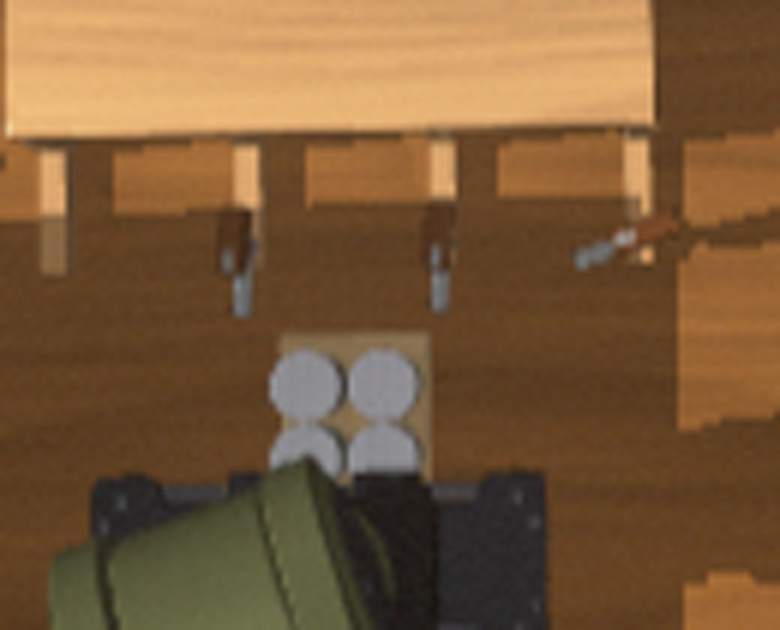

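{"op": "send_rows", "data": {
  "steps": [
    [[0.0015,0.008,0],[0,0,0],0.005],
    [[0.0015,0.02,0],[0,0,0],0.005],
    [[0.0015,0.035,0],[0,0,0],0.005],
    [[0.0015,0.05,0],[0,0,0],0.005],
    [[0.0015,0.06,0],[0,0,0],0.005]
  ]
}}

```text
time_s: 12.77
tool_pos: [0.4906, 0.1321, 0.0767]
tool_rot: [179.9, 0.0, 89.8]
force: [-0.2, -0.6, -2.6]
grip_width: 0.0157
```

```bash
python3 go.py 0.591 .134 0.074 90.3; python3 - <<'E'
from h import *
c=env.read_camera("scene");save(c,"s11.png",(230,150,390,270),5)
c=env.read_camera("top");save(c,"t11.png",(190,180,320,285),6)
E
```

```text
t 12.77 pos [0.4906 0.1321 0.0767] rot [179.9103   0.0187  89.7885] w 0.0157 F [-0.2 -0.6 -2.6]
shift [0.0023 0.1004 0.0029] turn [ 0.002  0.    -0.009] dist 0.1 deg 0.5
```

View pics/s11.png

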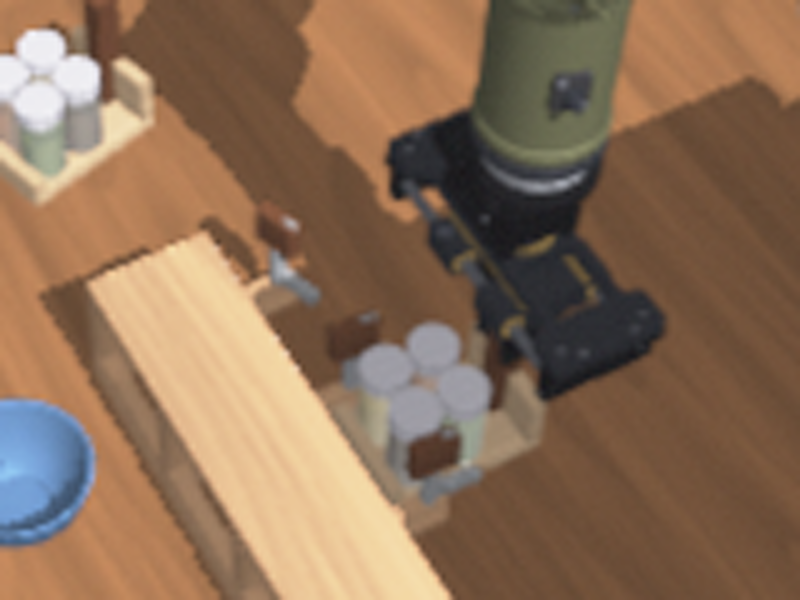

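View pics/t11.png

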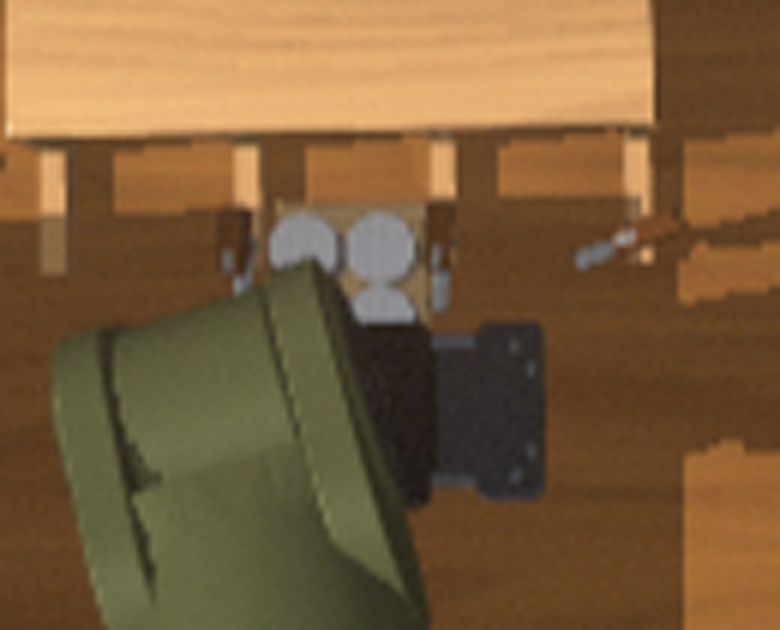

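{"op": "send_rows", "data": {
  "steps": [
    [[0.002,0.01,0],[0,0,-0.005],0.005],
    [[0.002,0.022,0],[0,0,-0.005],0.005],
    [[0.002,0.034,0],[0,0,-0.005],0.005],
    [[0.002,0.046,0],[0,0,-0.005],0.005],
    [[0.002,0.056,0],[0,0,-0.005],0.005]
  ]
}}

```text
time_s: 13.28
tool_pos: [0.545, 0.1353, 0.0765]
tool_rot: [180.0, -0.0, 90.2]
force: [-0.7, 0.2, -2.9]
grip_width: 0.0156
```

{"op": "send_rows", "data": {
  "steps": [
    [[0,0.01,0],[0,0,0],0.005],
    [[0,0.02,0],[0,0,0],0.005],
    [[0,0.03,0],[0,0,0],0.005],
    [[0,0.036,0],[0,0,0],0.005],
    [[0,0.036,0],[0,0,0],0.005]
  ]
}}

```text
time_s: 13.7
tool_pos: [0.5818, 0.1352, 0.0766]
tool_rot: [179.9, 0.0, 90.2]
force: [-0.0, 0.1, -3.0]
grip_width: 0.0156
```

```bash
python3 go.py 0.591 .134 0.074 90.3
```

```text
t 13.7 pos [0.5818 0.1352 0.0766] rot [179.9398   0.0026  90.1575] w 0.0156 F [-0.   0.1 -3. ]
shift [-0.0013  0.0092  0.0026] turn [ 0.001  0.    -0.002] dist 0.01 deg 0.2
```

{"op": "send_rows", "data": {
  "steps": [
    [[0,0.003,0],[0,0,0],0.005],
    [[0,0.006,0],[0,0,0],0.005],
    [[0,0.008,0],[0,0,0],0.005],
    [[0,0.01,0],[0,0,0],0.005],
    [[0,0.01,0],[0,0,0],0.005]
  ]
}}

```text
time_s: 14.12
tool_pos: [0.5907, 0.1355, 0.0767]
tool_rot: [180.0, -0.0, 90.2]
force: [-0.1, 0.3, -3.5]
grip_width: 0.0156
```

```bash
python3 go.py 0.591 .134 0.074 90.3; python3 - <<'E'
from h import *
c=env.read_camera("scene");save(c,"s12.png",(230,150,390,270),5)
c=env.read_camera("top");save(c,"t12.png",(190,160,320,265),6)
E
```

```text
t 14.12 pos [0.5907 0.1355 0.0767] rot [179.9734  -0.0053  90.1883] w 0.0156 F [-0.1  0.3 -3.5]
shift [-0.0015  0.0003  0.0027] turn [ 0.    -0.    -0.002] dist 0.003 deg 0.1
```

View pics/s12.png

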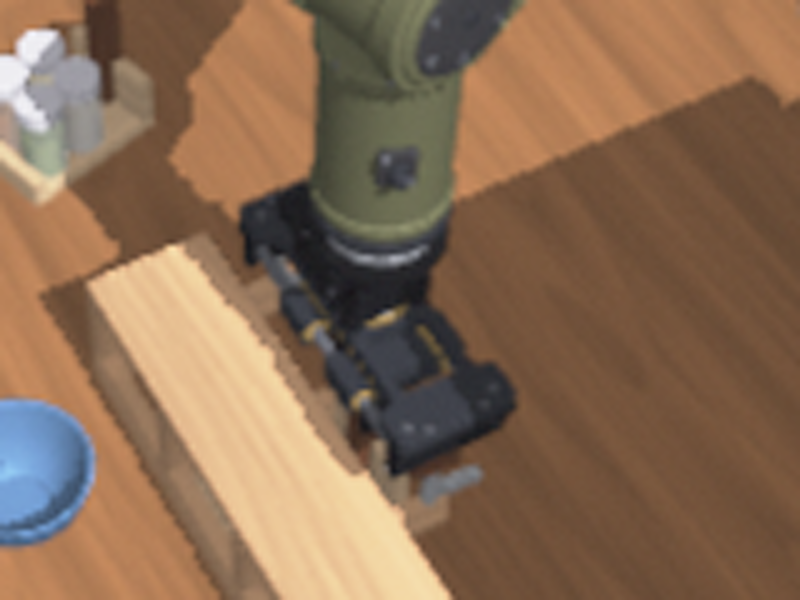

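{"op": "send_rows", "data": {
  "steps": [
    [[-0.001,0.001,0.0005],[0,0,0],0.005],
    [[-0.001,0.002,0.001],[0,0,0],0.005],
    [[-0.001,0.003,0.001],[0,0,0],0.005],
    [[-0.001,0.004,0.001],[0,0,0],0.005],
    [[-0.001,0.004,0.001],[0,0,0],0.005]
  ]
}}

```text
time_s: 14.63
tool_pos: [0.593, 0.1342, 0.076]
tool_rot: [-179.8, 0.0, 90.2]
force: [-5.8, -1.8, 3.9]
grip_width: 0.0155
```

{"op": "send_rows", "data": {
  "steps": [
    [[0,-0.001,0],[0,0,0],0.035],
    [[0,-0.001,0],[0,0,0],0.035],
    [[0,-0.001,0],[0,0,0],0.035],
    [[0,-0.001,0],[0,0,0],0.035],
    [[0,-0.001,0],[0,0,0],0.035]
  ]
}}

```text
time_s: 15.05
tool_pos: [0.5938, 0.1345, 0.0758]
tool_rot: [179.9, -0.0, 90.2]
force: [-0.2, 1.0, -1.3]
grip_width: 0.0338
```

{"op": "send_rows", "data": {
  "steps": [
    [[0,0,-0.02],[0,0,0],0.035],
    [[0,0,-0.04],[0,0,0],0.04],
    [[0,0,-0.06],[0,0,0],0.05],
    [[-0.02,-0.01,-0.06],[0,0,0.02],0.05],
    [[-0.047,-0.021,-0.06],[0,0,0.05],0.05]
  ]
}}

```text
time_s: 15.47
tool_pos: [0.5739, 0.0904, 0.1373]
tool_rot: [179.8, -0.1, 87.6]
force: [0.5, -1.6, -0.8]
grip_width: 0.0481
```

```bash
python3 go.py 0.570 .086 0.066 86.2; python3 - <<'E'
from h import *
c=env.read_camera("scene");save(c,"s13.png",(200,120,390,270),4)
c=env.read_camera("top");save(c,"t13.png",(190,160,420,285),3)
E
```

```text
t 15.47 pos [0.5739 0.0904 0.1373] rot [179.7714  -0.1451  87.5601] w 0.0481 F [ 0.5 -1.6 -0.8]
shift [-0.0048 -0.004   0.0713] turn [ 0.004 -0.003  0.024] dist 0.072 deg 1.4
```

View pics/s13.png

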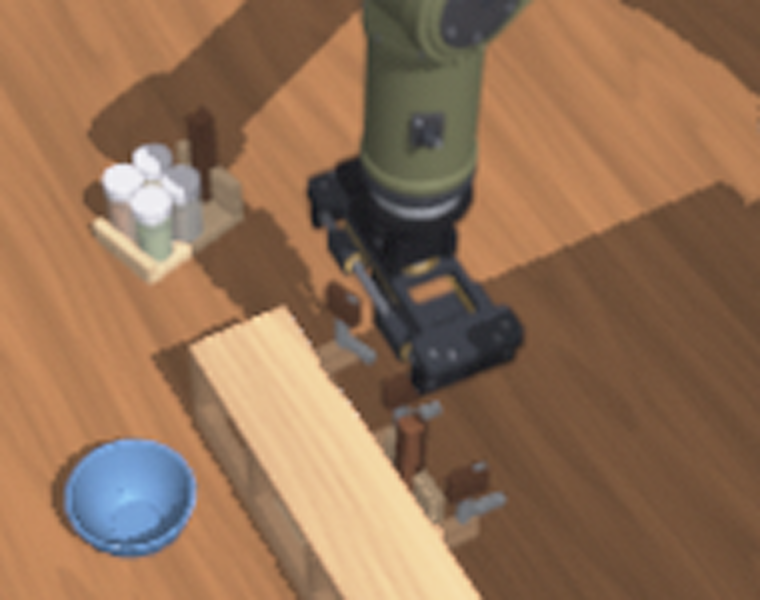

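View pics/t13.png

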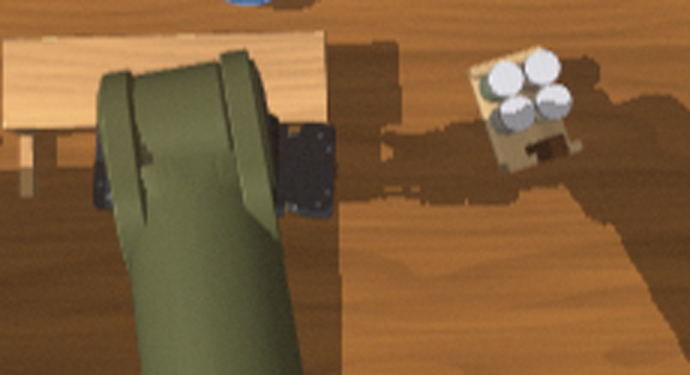

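{"op": "send_rows", "data": {
  "steps": [
    [[-0.002,-0.003,0],[0,0,0.02],0.035],
    [[-0.002,-0.003,0],[0,0,0.02],0.035],
    [[-0.002,-0.003,0.01],[0,0,0.02],0.035],
    [[-0.002,-0.003,0.02],[0,0,0.02],0.035],
    [[-0.002,-0.003,0.02],[0,0,0.02],0.035]
  ]
}}

```text
time_s: 15.98
tool_pos: [0.5676, 0.0862, 0.1124]
tool_rot: [-179.7, 0.1, 86.3]
force: [-0.2, -1.1, -0.9]
grip_width: 0.0355
```

```bash
python3 go.py 0.570 .086 0.066 86.2
```

```text
t 15.98 pos [0.5676 0.0862 0.1124] rot [-179.7408    0.0612   86.2628] w 0.0355 F [-0.2 -1.1 -0.9]
shift [0.     0.0026 0.0464] turn [-0.005  0.001  0.001] dist 0.046 deg 0.3
```

{"op": "send_rows", "data": {
  "steps": [
    [[0,0.001,0.012],[0,0,0],0.035],
    [[0,0.001,0.024],[0,0,0],0.035],
    [[0,0.001,0.036],[0,0,0],0.035],
    [[0,0.001,0.046],[0,0,0],0.035],
    [[0,0.001,0.046],[0,0,0],0.005]
  ],
  "grip_force": 20
}}

```text
time_s: 16.4
tool_pos: [0.5683, 0.0851, 0.0663]
tool_rot: [-179.7, 0.1, 86.2]
force: [-0.3, -0.4, 0.5]
grip_width: 0.0325
```

{"op": "send_rows", "data": {
  "steps": [
    [[0,0,0],[0,0,0],0.005],
    [[0,0,0],[0,0,0],0.005],
    [[0,0,0],[0,0,0],0.005],
    [[0,0,0],[0,0,0],0.005],
    [[0,0,0],[0,0,0],0.005]
  ]
}}

```text
time_s: 16.82
tool_pos: [0.5711, 0.0859, 0.0704]
tool_rot: [179.9, -0.1, 86.2]
force: [-0.4, 0.6, 1.1]
grip_width: 0.0117
```

{"op": "send_rows", "data": {
  "steps": [
    [[0,0,0],[0,0,0.1],0.005],
    [[0,0,0],[0,0,0.2],0.005],
    [[0,0,0],[0,0,0.3],0.005],
    [[0,0,0],[0,0,0.4],0.005],
    [[0,0,0],[0,0,0.5],0.005]
  ]
}}

```text
time_s: 17.23
tool_pos: [0.5711, 0.0859, 0.0704]
tool_rot: [179.9, -0.1, 57.3]
force: [0.5, 0.5, 1.3]
grip_width: 0.0116
```

{"op": "send_rows", "data": {
  "steps": [
    [[0,0,0],[0,0,0.1],0.005],
    [[0,0,0],[0,0,0.2],0.005],
    [[0,0,0],[0,0,0.3],0.005],
    [[0,0,0],[0,0,0.4],0.005],
    [[0,0,0],[0,0,0.5],0.005]
  ]
}}

```text
time_s: 17.65
tool_pos: [0.5711, 0.0859, 0.0704]
tool_rot: [180.0, -0.1, 28.6]
force: [-0.1, 1.8, 1.4]
grip_width: 0.0119
```

```bash
python3 go.py 0.570 .086 0.066 0; python3 -c "
from h import *;print(env.get_obs()['wrist_torque'])"
```

```text
t 17.65 pos [0.5711 0.0859 0.0704] rot [179.9882  -0.104   28.631 ] w 0.0119 F [-0.1  1.8  1.4]
shift [-0.0009 -0.0006  0.0044] turn [-0.    -0.002  0.5  ] dist 0.005 deg 28.6
[ 0.06197912 -0.09384664  0.12874236]
```

{"op": "send_rows", "data": {
  "steps": [
    [[0,0,0],[0,0,0.1],0.005],
    [[0,0,0],[0,0,0.2],0.005],
    [[0,0,0],[0,0,0.3],0.005],
    [[0,0,0],[0,0,0.4],0.005],
    [[0,0,0],[0,0,0.49],0.005]
  ]
}}

```text
time_s: 18.07
tool_pos: [0.5711, 0.0859, 0.0704]
tool_rot: [-180.0, -0.1, 0.6]
force: [1.0, 0.2, 2.1]
grip_width: 0.0117
```

{"op": "send_rows", "data": {
  "steps": [
    [[0,0,0],[0,0,0.01],0.005],
    [[0,0,0],[0,0,0.02],0.005],
    [[0,0,0],[0,0,0.02],0.005],
    [[0,0,0],[0,0,0.02],0.005],
    [[0,0,0],[0,0,0.02],0.005]
  ]
}}

```text
time_s: 18.48
tool_pos: [0.5711, 0.0859, 0.0703]
tool_rot: [-180.0, -0.1, -0.3]
force: [0.4, 1.0, 6.0]
grip_width: 0.012
```

```bash
python3 go.py 0.570 .086 0.066 0; python3 -c "
from h import *;print(env.get_obs()['wrist_torque'])"
```

```text
t 18.48 pos [0.5711 0.0859 0.0703] rot [-179.955    -0.0844   -0.2594] w 0.012 F [0.4 1.  6. ]
shift [-0.0011 -0.0001  0.0043] turn [-0.001 -0.001 -0.005] dist 0.004 deg 0.3
[0.1475828  0.06607404 0.37251742]
```

{"op": "send_rows", "data": {
  "steps": [
    [[0,0,0],[0,0,-0.02],0.05],
    [[0,0,0],[0,0,-0.02],0.05],
    [[0,0,0],[0,0,-0.02],0.05],
    [[0,0,0],[0,0,-0.02],0.05],
    [[0,0,-0.03],[0,0,-0.02],0.05]
  ]
}}

```text
time_s: 18.9
tool_pos: [0.5657, 0.0845, 0.0939]
tool_rot: [179.8, 0.7, 0.8]
force: [-0.7, -0.2, -0.4]
grip_width: 0.0374
```

{"op": "send_rows", "data": {
  "steps": [
    [[0,0,-0.03],[0,0,0],0.05],
    [[0,0.024,-0.04],[0,0,-0.1],0.05],
    [[0,0.048,-0.04],[0,0,-0.2],0.05],
    [[0,0.072,-0.04],[0,0,-0.3],0.05],
    [[0,0.095,-0.04],[0,0,-0.38],0.05]
  ]
}}

```text
time_s: 19.32
tool_pos: [0.5716, -0.0109, 0.1397]
tool_rot: [180.0, -0.0, 22.9]
force: [0.8, 0.9, -0.5]
grip_width: 0.0496
```

{"op": "send_rows", "data": {
  "steps": [
    [[0,0,0],[0,0,0],0.05],
    [[0,0,0],[0,0,0],0.05],
    [[0,0,0],[0,0,0],0.05],
    [[0,0,0],[0,0,0],0.05],
    [[0,0,0],[0,0,0],0.05]
  ]
}}

```text
time_s: 19.73
tool_pos: [0.5717, -0.0081, 0.1393]
tool_rot: [-180.0, 0.0, 22.7]
force: [-0.1, -0.3, 0.5]
grip_width: 0.0505
```

```bash
python3 go.py 0.571 -.0099 0.067 23;  python3 - <<'E'
from h import *
c=env.read_camera("scene");save(c,"s14.png",(200,120,390,270),4)
E
```

```text
t 19.73 pos [ 0.5717 -0.0081  0.1393] rot [-179.9685    0.0122   22.6751] w 0.0505 F [-0.1 -0.3  0.5]
shift [-0.0013  0.0015  0.0723] turn [-0.001  0.    -0.006] dist 0.072 deg 0.3
```

View pics/s14.png

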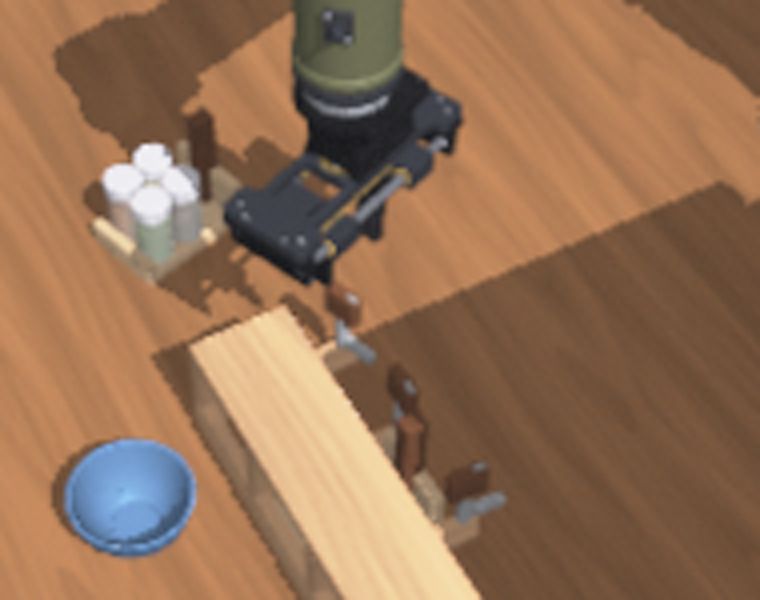

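{"op": "send_rows", "data": {
  "steps": [
    [[-0.001,0.001,0.015],[0,0,0],0.05],
    [[-0.001,0.001,0.03],[0,0,0],0.05],
    [[-0.001,0.001,0.05],[0,0,0],0.05],
    [[-0.001,0.001,0.072],[0,0,0],0.05],
    [[-0.001,0.001,0.072],[0,0,0],0.005]
  ]
}}

```text
time_s: 20.2
tool_pos: [0.5679, -0.01, 0.0634]
tool_rot: [-179.9, 0.4, 22.6]
force: [-1.5, 0.5, -1.6]
grip_width: 0.048
```

{"op": "send_rows", "data": {
  "steps": [
    [[0,0,0],[0,0,0],0.005],
    [[0,0,0],[0,0,0],0.005],
    [[0,0,0],[0,0,0],0.005],
    [[0,0,0],[0,0,0],0.005],
    [[0,0,0],[0,0,0],0.005]
  ]
}}

```text
time_s: 20.62
tool_pos: [0.572, -0.0108, 0.0687]
tool_rot: [180.0, -0.1, 22.6]
force: [-0.0, 1.2, 0.5]
grip_width: 0.0181
```

{"op": "send_rows", "data": {
  "steps": [
    [[0,0,0],[0,0,0],0.005],
    [[0,0,0],[0,0,0],0.005],
    [[0,0,0],[0,0,0.1],0.005],
    [[0,0,0],[0,0,0.2],0.005],
    [[0,0,0],[0,0,0.3],0.005]
  ]
}}

```text
time_s: 21.03
tool_pos: [0.5719, -0.0106, 0.0685]
tool_rot: [-180.0, -0.1, 5.1]
force: [-0.6, -0.3, 3.3]
grip_width: 0.0119
```

{"op": "send_rows", "data": {
  "steps": [
    [[0,0,0],[0,0,0.08],0.005],
    [[0,0,0],[0,0,0.1],0.005],
    [[0,0,0],[0,0,0.11],0.005],
    [[0,0,0],[0,0,0.11],0.005],
    [[0,0,0],[0,0,0.11],0.005]
  ]
}}

```text
time_s: 21.45
tool_pos: [0.5718, -0.0107, 0.0684]
tool_rot: [-180.0, -0.1, -0.7]
force: [-0.4, 0.1, 5.4]
grip_width: 0.0116
```

```bash
python3 go.py 0.570 -.01 0.066 0; python3 -c "
from h import *;print(env.get_obs()['wrist_torque'])"
```

```text
t 21.45 pos [ 0.5718 -0.0107  0.0684] rot [-179.9962   -0.0698   -0.7451] w 0.0116 F [-0.4  0.1  5.4]
shift [-0.0018 -0.0007  0.0024] turn [-0.    -0.001 -0.013] dist 0.003 deg 0.7
[-0.10513452  0.22154082  0.39302764]
```

{"op": "send_rows", "data": {
  "steps": [
    [[0,0,0],[0,0,-0.01],0.05],
    [[0,0,0],[0,0,-0.01],0.05],
    [[0,0,0],[0,0,-0.01],0.05],
    [[0,0,0],[0,0,-0.01],0.05],
    [[0,0,-0.03],[0,0,-0.01],0.05]
  ]
}}

```text
time_s: 21.87
tool_pos: [0.5666, -0.0108, 0.0922]
tool_rot: [179.9, 0.6, -0.3]
force: [-1.2, 0.5, -0.9]
grip_width: 0.0375
```

{"op": "send_rows", "data": {
  "steps": [
    [[0,0,-0.04],[0,0,0],0.06],
    [[0,0,-0.08],[0,0,-0.1],0.06],
    [[0,0,-0.1],[0,0,-0.2],0.06],
    [[0,0,-0.1],[0,0,-0.3],0.06],
    [[0,0,-0.1],[0,0,-0.4],0.06]
  ]
}}

```text
time_s: 22.28
tool_pos: [0.5724, -0.0109, 0.1997]
tool_rot: [180.0, -0.2, 22.9]
force: [-0.4, -0.1, 0.2]
grip_width: 0.059
```

```bash
python3 go.py 0.591 -.22 0.16 106.5;  python3 - <<'E'
from h import *
c=env.read_camera("scene");save(c,"s15.png",(200,120,390,270),4)
c=env.read_camera("top");save(c,"t15.png",(320,160,420,285),5)
E
```

```text
t 22.28 pos [ 0.5724 -0.0109  0.1997] rot [179.9507  -0.2189  22.8649] w 0.059 F [-0.4 -0.1  0.2]
shift [-0.0642  0.1998  0.0396] turn [ 0.003 -0.002 -1.46 ] dist 0.214 deg 83.6
```

View pics/s15.png

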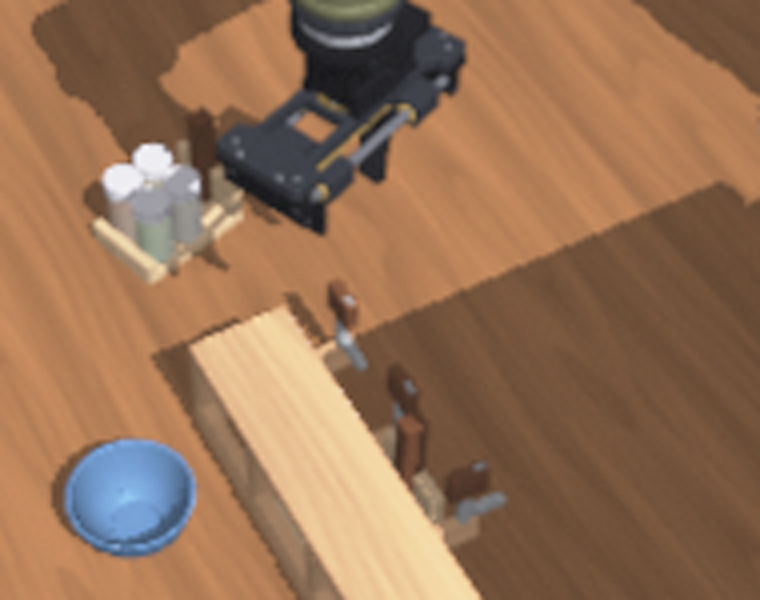

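View pics/t15.png

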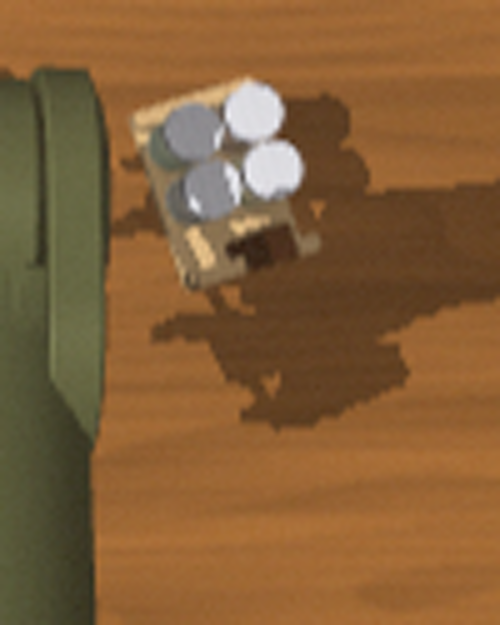

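{"op": "send_rows", "data": {
  "steps": [
    [[-0.007,0.02,0],[0,0,-0.12],0.06],
    [[-0.014,0.04,0],[0,0,-0.24],0.06],
    [[-0.021,0.06,0],[0,0,-0.36],0.06],
    [[-0.028,0.08,0],[0,0,-0.48],0.06],
    [[-0.034,0.1,0],[0,0,-0.6],0.06]
  ]
}}

```text
time_s: 22.8
tool_pos: [0.5777, -0.1173, 0.1968]
tool_rot: [-179.9, 0.0, 57.1]
force: [0.5, 0.0, -0.0]
grip_width: 0.0599
```

```bash
python3 go.py 0.591 -.22 0.16 106.5; python3 -c "
from h import *;print(env.get_obs()['qpos'])"
```

```text
t 22.8 pos [ 0.5777 -0.1173  0.1968] rot [-179.9359    0.0365   57.1057] w 0.0599 F [ 0.5  0.  -0. ]
shift [-0.079   0.067   0.0368] turn [-0.001  0.    -0.862] dist 0.11 deg 49.4
[-12.19358331  12.25256707  24.40667897  94.94788417  -5.22275091
  74.0021228   70.27524644]
```

{"op": "send_rows", "data": {
  "steps": [
    [[-0.016,0.013,0],[0,0,-0.12],0.06],
    [[-0.032,0.026,0],[0,0,-0.24],0.06],
    [[-0.048,0.04,0],[0,0,-0.36],0.06],
    [[-0.064,0.053,0],[0,0,-0.48],0.06],
    [[-0.078,0.065,0.01],[0,0,-0.6],0.06]
  ]
}}

```text
time_s: 23.22
tool_pos: [0.5908, -0.2191, 0.1886]
tool_rot: [179.9, 0.1, 91.4]
force: [0.3, 0.6, 0.8]
grip_width: 0.06
```

{"op": "send_rows", "data": {
  "steps": [
    [[0,0,0.01],[0,0,-0.12],0.06],
    [[0,0,0.02],[0,0,-0.24],0.06],
    [[0,0,0.025],[0,0,-0.26],0.06],
    [[0,0,0.025],[0,0,-0.26],0.06],
    [[0,0,0.025],[0,0,-0.26],0.06]
  ]
}}

```text
time_s: 23.63
tool_pos: [0.59, -0.2167, 0.1622]
tool_rot: [-180.0, -0.0, 106.0]
force: [-0.2, 1.0, 0.7]
grip_width: 0.06
```

```bash
python3 go.py 0.591 -.22 0.075 106.5; python3 - <<'E'
from h import *
print(env.get_obs()['qpos'])
c=env.read_camera("scene");save(c,"s16.png",(180,90,320,220),5)
d=env.read_camera("top");save(d,"t16.png",(310,140,430,245),6)
E
```

```text
t 23.63 pos [ 0.59   -0.2167  0.1622] rot [-179.9567   -0.0357  106.0225] w 0.06 F [-0.2  1.   0.7]
shift [-0.0035  0.0001  0.0872] turn [-0.001 -0.001 -0.008] dist 0.087 deg 0.5
[  0.53978462  18.28002232  21.19892645  91.65389208  -6.87560332
  71.41017299 128.98784678]
```

View pics/s16.png

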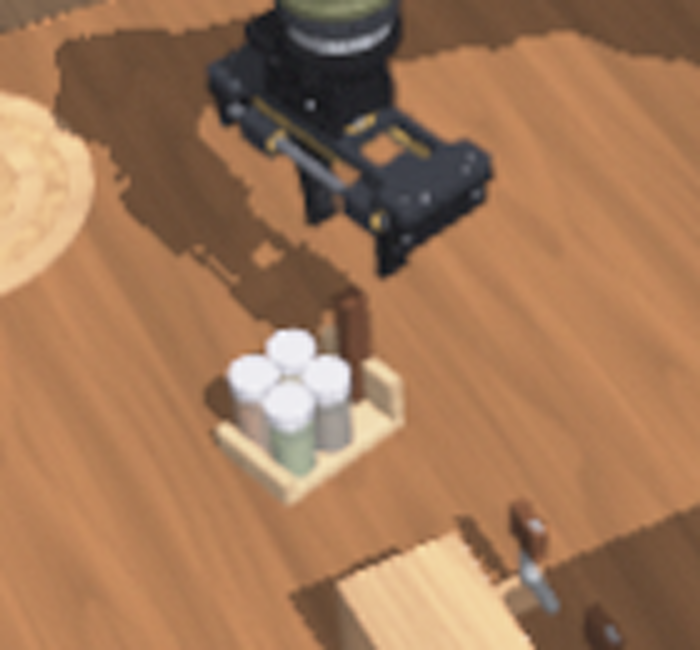

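View pics/t16.png

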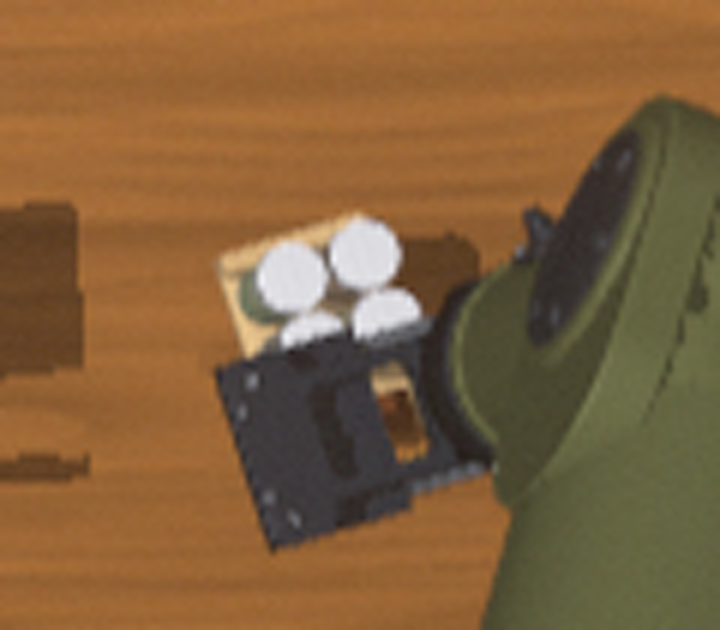

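```bash
python3 - <<'E'
from h import *
c=env.read_camera("scene")
for p in ((250,149.2),): print(unproj(c,p,.11))
E
```

```text
[ 0.59510509 -0.22191338  0.11      ]
```

{"op": "send_rows", "data": {
  "steps": [
    [[-0.003,0,0.01],[0,0,0],0.06],
    [[-0.003,0,0.02],[0,0,0],0.06],
    [[-0.003,0,0.03],[0,0,0],0.06],
    [[-0.003,0,0.03],[0,0,0],0.06],
    [[-0.003,0,0.03],[0,0,0],0.06]
  ]
}}

```text
time_s: 24.2
tool_pos: [0.5902, -0.2196, 0.1311]
tool_rot: [-179.9, -0.1, 106.2]
force: [0.0, -0.0, 1.1]
grip_width: 0.0606
```

```bash
python3 go.py 0.591 -.22 0.0755 106.5
```

```text
t 24.2 pos [ 0.5902 -0.2196  0.1311] rot [-179.8725   -0.0805  106.2182] w 0.0606 F [ 0.  -0.   1.1]
shift [-0.0007  0.0008  0.0556] turn [-0.002 -0.001 -0.005] dist 0.056 deg 0.3
```

{"op": "send_rows", "data": {
  "steps": [
    [[-0.001,0.0015,0.015],[0,0,0],0.06],
    [[-0.001,0.0015,0.03],[0,0,0],0.06],
    [[-0.001,0.0015,0.045],[0,0,0],0.06],
    [[-0.001,0.0015,0.056],[0,0,0],0.06],
    [[-0.001,0.0015,0.056],[0,0,0],0.005]
  ],
  "grip_force": 40
}}

```text
time_s: 24.62
tool_pos: [0.5912, -0.2198, 0.0741]
tool_rot: [-179.8, -0.1, 106.2]
force: [0.1, -0.7, -0.7]
grip_width: 0.0578
```

{"op": "send_rows", "data": {
  "steps": [
    [[0,0,0],[0,0,0],0.005],
    [[0,0,0],[0,0,0],0.005],
    [[0,0,0],[0,0,0],0.005],
    [[0,0,0],[0,0,0],0.005],
    [[0,0,0],[0,0,0],0.005]
  ]
}}

```text
time_s: 25.03
tool_pos: [0.5932, -0.2207, 0.0774]
tool_rot: [179.9, 0.0, 106.2]
force: [-0.2, -0.2, 0.0]
grip_width: 0.028
```

{"op": "send_rows", "data": {
  "steps": [
    [[0,0,0],[0,0,0],0.005],
    [[0,0,0],[0,0,0],0.005],
    [[0,0,0],[0,0,0],0.005],
    [[0,0,0],[0,0,0],0.005],
    [[0,0,0],[0,0,0],0.005]
  ]
}}

```text
time_s: 25.45
tool_pos: [0.5927, -0.2212, 0.0769]
tool_rot: [180.0, 0.0, 106.2]
force: [-0.7, -2.7, 2.0]
grip_width: 0.0157
```

```bash
python3 go.py 0.47 -.19 0.0755 90; python3 - <<'E'
from h import *
c=env.read_camera("scene");save(c,"s17.png",(180,90,320,220),5)
E
```

```text
t 25.45 pos [ 0.5927 -0.2212  0.0769] rot [179.9915   0.0444 106.1881] w 0.0157 F [-0.7 -2.7  2. ]
shift [ 0.0642 -0.1091  0.0013] turn [0.    0.001 0.283] dist 0.127 deg 16.2
```

View pics/s17.png

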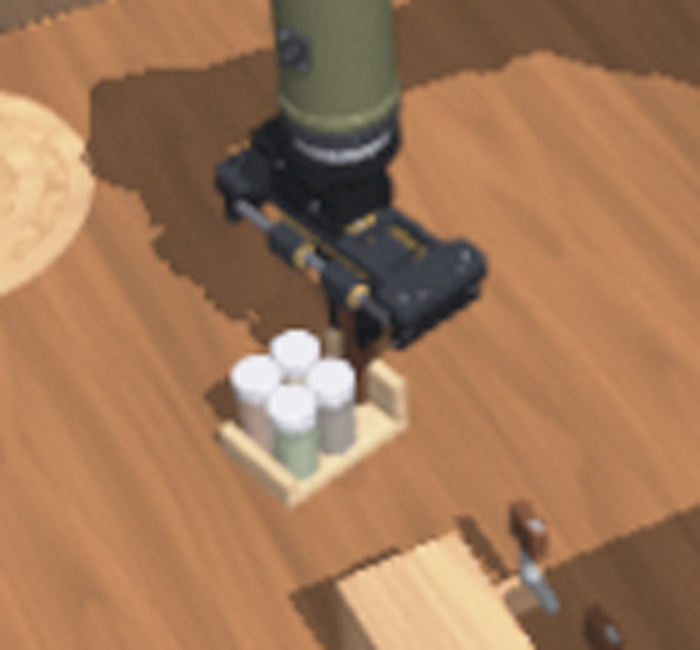

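{"op": "send_rows", "data": {
  "steps": [
    [[0.005,-0.01,-0.001],[0,0,0.04],0.005],
    [[0.017,-0.03,-0.001],[0,0,0.1],0.005],
    [[0.029,-0.05,-0.001],[0,0,0.16],0.005],
    [[0.041,-0.07,-0.001],[0,0,0.22],0.005],
    [[0.053,-0.09,-0.001],[0,0,0.28],0.005]
  ]
}}

```text
time_s: 25.92
tool_pos: [0.4905, -0.1933, 0.0768]
tool_rot: [-180.0, -0.1, 90.1]
force: [1.1, 0.2, -2.9]
grip_width: 0.0156
```

```bash
python3 go.py 0.433 -.1 0.0765 90.2; python3 - <<'E'
from h import *
c=env.read_camera("scene");save(c,"s18.png",(180,90,320,220),5)
E
```

```text
t 25.92 pos [ 0.4905 -0.1933  0.0768] rot [-179.975    -0.078    90.0611] w 0.0156 F [ 1.1  0.2 -2.9]
shift [ 0.0933 -0.0574  0.0005] turn [-0.    -0.001 -0.002] dist 0.11 deg 0.2
```

View pics/s18.png

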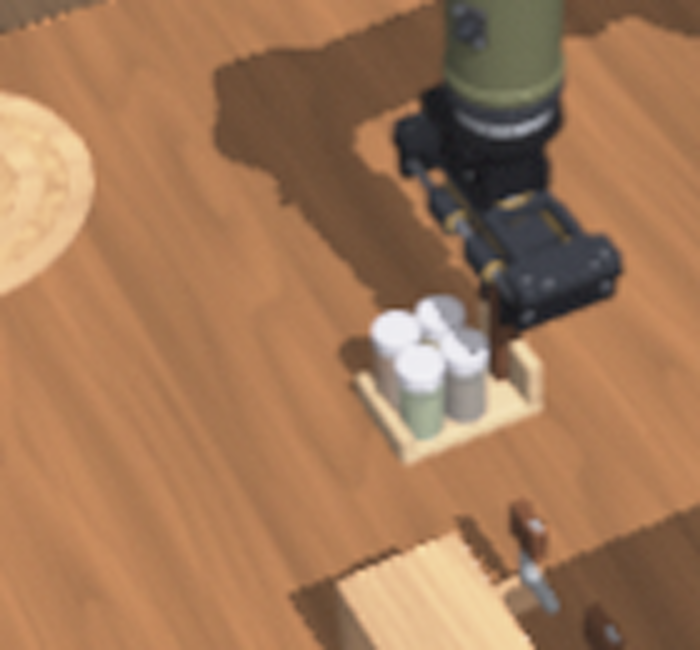

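{"op": "send_rows", "data": {
  "steps": [
    [[0.015,-0.011,0],[0,0,0],0.005],
    [[0.035,-0.025,0],[0,0,0],0.005],
    [[0.055,-0.039,0],[0,0,0],0.005],
    [[0.075,-0.053,0],[0,0,0],0.005],
    [[0.093,-0.06,0],[0,0,0],0.005]
  ]
}}

```text
time_s: 26.38
tool_pos: [0.429, -0.1004, 0.0768]
tool_rot: [-179.9, -0.1, 90.2]
force: [0.4, -0.7, -3.1]
grip_width: 0.0158
```

{"op": "send_rows", "data": {
  "steps": [
    [[0.02,0,0],[0,0,0],0.005],
    [[0.04,0,0],[0,0,0],0.005],
    [[0.06,0,0],[0,0,0],0.005],
    [[0.08,0,0],[0,0,0],0.005],
    [[0.1,0,0],[0,0,0],0.005]
  ]
}}

```text
time_s: 26.8
tool_pos: [0.4297, -0.0005, 0.0769]
tool_rot: [-179.9, -0.0, 90.2]
force: [1.4, -0.4, -3.9]
grip_width: 0.0156
```

```bash
python3 go.py 0.428 .23 0.0765 90.3; python3 - <<'E'
from h import *
c=env.read_camera("scene");save(c,"s19.png",(200,90,360,220),5)
E
```

```text
t 26.8 pos [ 0.4297 -0.0005  0.0769] rot [-179.8779   -0.0287   90.2312] w 0.0156 F [ 1.4 -0.4 -3.9]
shift [ 0.2305 -0.0008  0.0005] turn [-0.002 -0.001 -0.001] dist 0.23 deg 0.1
```

View pics/s19.png

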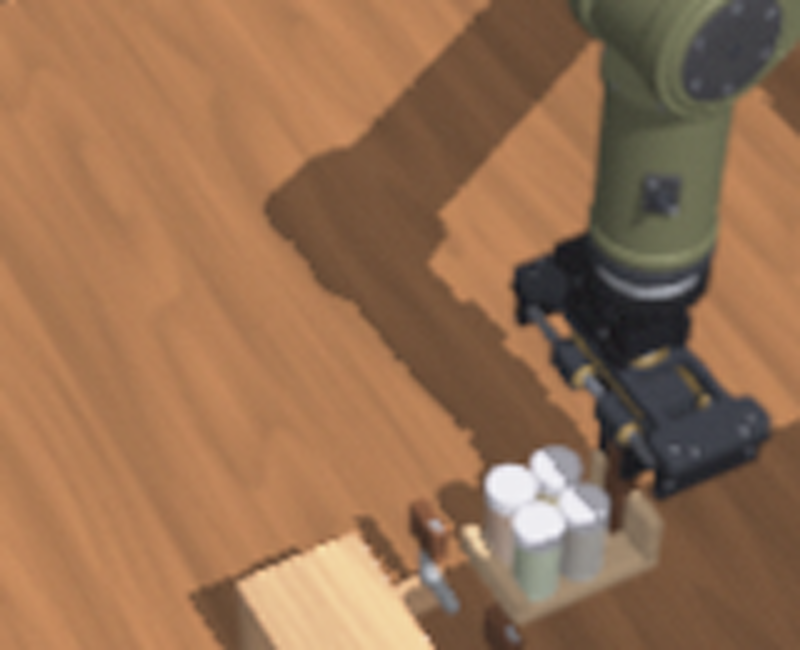

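{"op": "send_rows", "data": {
  "steps": [
    [[0.02,0,0],[0,0,0],0.005],
    [[0.044,-0.001,0],[0,0,0],0.005],
    [[0.068,-0.001,0],[0,0,0],0.005],
    [[0.092,-0.001,0],[0,0,0],0.005],
    [[0.115,-0.001,0],[0,0,0],0.005]
  ]
}}

```text
time_s: 27.27
tool_pos: [0.4283, 0.1145, 0.0769]
tool_rot: [-179.9, -0.0, 90.2]
force: [-0.4, -1.0, -3.1]
grip_width: 0.0156
```

{"op": "send_rows", "data": {
  "steps": [
    [[0.024,0,0],[0,0,0],0.005],
    [[0.048,0,0],[0,0,0],0.005],
    [[0.072,0,0],[0,0,0],0.005],
    [[0.096,0,0],[0,0,0],0.005],
    [[0.115,0,0],[0,0,0],0.005]
  ]
}}

```text
time_s: 27.68
tool_pos: [0.4278, 0.2301, 0.0768]
tool_rot: [-179.9, -0.0, 90.3]
force: [0.3, -0.6, -2.6]
grip_width: 0.0154
```

{"op": "send_rows", "data": {
  "steps": [
    [[0,0,0],[0,0,0],0.005],
    [[0,0,0],[0,0,0],0.005],
    [[0,0,0],[0,0,0],0.005],
    [[0,0,0],[0,0,0],0.005],
    [[0,0,0],[0,0,0],0.005]
  ]
}}

```text
time_s: 28.1
tool_pos: [0.4289, 0.2267, 0.0772]
tool_rot: [-179.9, 0.0, 90.1]
force: [-0.0, 0.8, -3.5]
grip_width: 0.0154
```

```bash
python3 go.py 0.428 .23 0.0765 90.3; python3 - <<'E'
from h import *
c=env.read_camera("scene");save(c,"s20.png",(250,170,410,300),5)
c=env.read_camera("top");save(c,"t20.png",(180,180,310,285),6)
E
```

```text
t 28.1 pos [0.4289 0.2267 0.0772] rot [-179.9451    0.0459   90.0885] w 0.0154 F [-0.   0.8 -3.5]
shift [ 0.0033 -0.0009  0.0007] turn [-0.001  0.001 -0.004] dist 0.003 deg 0.2
```

View pics/s20.png

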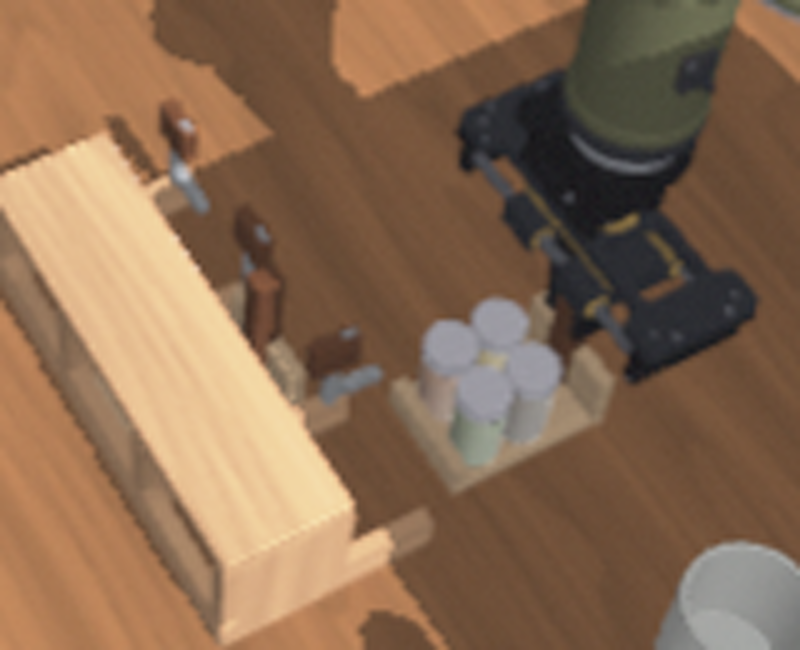

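View pics/t20.png

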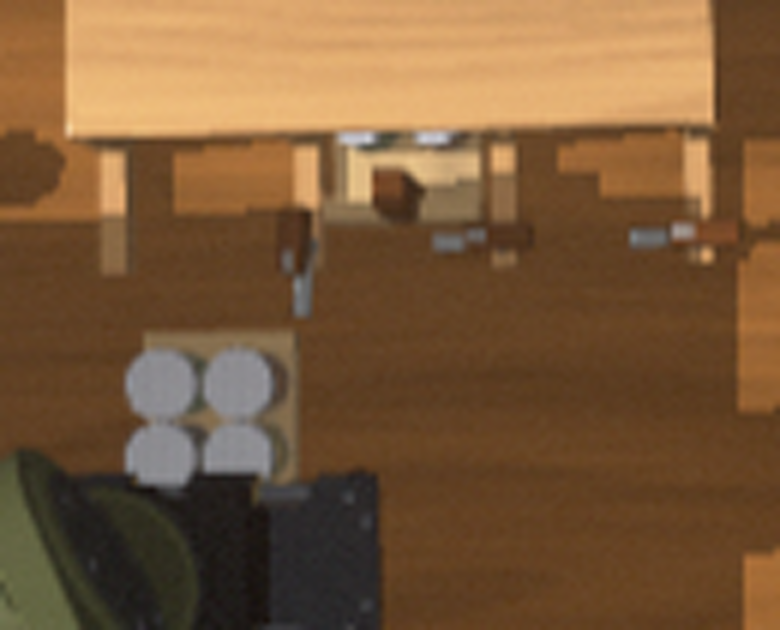

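{"op": "send_rows", "data": {
  "steps": [
    [[0.004,0,0],[0,0,-0.004],0.005],
    [[0.004,0,0],[0,0,-0.004],0.005],
    [[0.004,0.01,0],[0,0,-0.004],0.005],
    [[0.004,0.02,0],[0,0,-0.004],0.005],
    [[0.004,0.03,0],[0,0,-0.004],0.005]
  ]
}}

```text
time_s: 28.62
tool_pos: [0.4607, 0.2321, 0.0777]
tool_rot: [179.9, -0.0, 90.4]
force: [1.1, 0.6, -2.9]
grip_width: 0.0158
```

{"op": "send_rows", "data": {
  "steps": [
    [[0,0.01,0],[0,0,0],0.005],
    [[0,0.02,0],[0,0,0],0.005],
    [[0,0.03,0],[0,0,0],0.005],
    [[0,0.03,0],[0,0,0],0.005],
    [[0,0.03,0],[0,0,0],0.005]
  ]
}}

```text
time_s: 29.03
tool_pos: [0.4896, 0.2321, 0.0773]
tool_rot: [-180.0, 0.0, 90.4]
force: [-0.6, 0.2, -2.4]
grip_width: 0.0157
```

```bash
python3 go.py 0.592 .23 0.0765 90.3; python3 - <<'E'
from h import *
c=env.read_camera("scene");save(c,"s21.png",(250,170,410,300),5)
c=env.read_camera("top");save(c,"t21.png",(180,180,310,285),6)
E
```

```text
t 29.03 pos [0.4896 0.2321 0.0773] rot [-179.9657    0.0145   90.3616] w 0.0157 F [-0.6  0.2 -2.4]
shift [-0.0028  0.1024  0.0008] turn [-0.001  0.     0.001] dist 0.102 deg 0.1
```

View pics/t21.png

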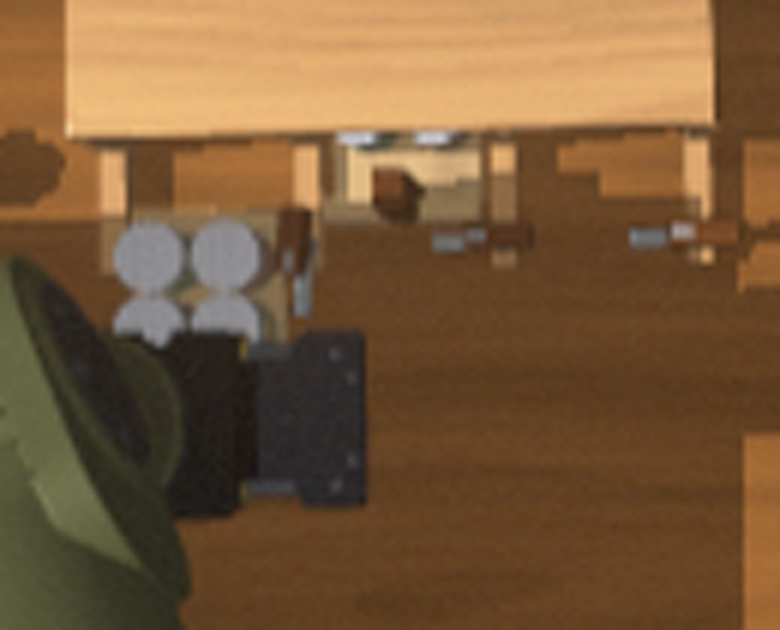

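{"op": "send_rows", "data": {
  "steps": [
    [[-0.0015,0.01,0],[0,0,0],0.005],
    [[-0.0015,0.022,0],[0,0,0],0.005],
    [[-0.0015,0.034,0],[0,0,0],0.005],
    [[-0.0015,0.046,0],[0,0,0],0.005],
    [[-0.0015,0.056,0],[0,0,0],0.005]
  ]
}}

```text
time_s: 29.55
tool_pos: [0.5463, 0.2312, 0.0777]
tool_rot: [180.0, -0.0, 90.4]
force: [0.0, 0.2, -4.0]
grip_width: 0.0162
```

{"op": "send_rows", "data": {
  "steps": [
    [[0,0.01,0],[0,0,0],0.005],
    [[0,0.02,0],[0,0,0],0.005],
    [[0,0.03,0],[0,0,0],0.005],
    [[0,0.04,0],[0,0,0],0.005],
    [[0,0.041,0],[0,0,0],0.005]
  ]
}}

```text
time_s: 29.97
tool_pos: [0.5884, 0.2312, 0.0776]
tool_rot: [179.9, 0.0, 90.4]
force: [-0.0, 0.4, -3.0]
grip_width: 0.0155
```

```bash
python3 go.py 0.592 .23 0.0765 90.3
```

```text
t 29.97 pos [0.5884 0.2312 0.0776] rot [179.8916   0.0002  90.3546] w 0.0155 F [-0.   0.4 -3. ]
shift [-0.0012  0.0036  0.0011] turn [0.002 0.    0.001] dist 0.004 deg 0.1
```

{"op": "send_rows", "data": {
  "steps": [
    [[-0.0005,0.002,0.001],[0,0,0],0.005],
    [[-0.0005,0.004,0.001],[0,0,0],0.005],
    [[-0.0005,0.005,0.001],[0,0,0],0.005],
    [[-0.0005,0.006,0.001],[0,0,0],0.005],
    [[-0.0005,0.006,0.001],[0,0,0],0.005]
  ]
}}

```text
time_s: 30.38
tool_pos: [0.591, 0.2313, 0.0769]
tool_rot: [-179.9, 0.0, 90.4]
force: [-4.5, -0.8, 2.1]
grip_width: 0.0156
```

{"op": "send_rows", "data": {
  "steps": [
    [[0,-0.001,0],[0,0,0],0.035],
    [[0,-0.001,0],[0,0,0],0.035],
    [[0,-0.001,0],[0,0,0],0.035],
    [[0,-0.001,0],[0,0,0],0.035],
    [[0,-0.001,0],[0,0,0],0.035]
  ]
}}

```text
time_s: 30.8
tool_pos: [0.5917, 0.2311, 0.0768]
tool_rot: [179.9, -0.0, 90.4]
force: [0.7, -0.7, 0.1]
grip_width: 0.0339
```

{"op": "send_rows", "data": {
  "steps": [
    [[0,0,-0.02],[0,0,0],0.035],
    [[0,0,-0.04],[0,0,0],0.035],
    [[0,0,-0.06],[0,0,0],0.035],
    [[-0.025,-0.012,-0.06],[0,0,0.03],0.035],
    [[-0.05,-0.022,-0.06],[0,0,0.07],0.035]
  ]
}}

```text
time_s: 31.22
tool_pos: [0.5703, 0.1827, 0.1383]
tool_rot: [179.8, -0.1, 86.5]
force: [0.5, -0.6, -0.7]
grip_width: 0.0353
```

{"op": "send_rows", "data": {
  "steps": [
    [[0,0,0],[0,0,0],0.035],
    [[0,0,0],[0,0,0],0.035],
    [[0,0,0],[0,0,0],0.035],
    [[0,0,0],[0,0,0],0.035],
    [[0,0,0],[0,0,0],0.035]
  ],
  "grip_force": 20
}}

```text
time_s: 31.63
tool_pos: [0.5696, 0.1822, 0.1364]
tool_rot: [-180.0, -0.0, 86.5]
force: [-0.2, 0.6, 0.2]
grip_width: 0.0346
```

```bash
python3 go.py 0.570 .1822 0.0665 86.3; python3 - <<'E'
from h import *
c=env.read_camera("scene");save(c,"s22.png",(250,170,410,300),5)
E
```

```text
t 31.63 pos [0.5696 0.1822 0.1364] rot [-180.       -0.0258   86.5008] w 0.0346 F [-0.2  0.6  0.2]
shift [0.     0.0004 0.0699] turn [-0.    -0.     0.004] dist 0.07 deg 0.2
```

View pics/s22.png

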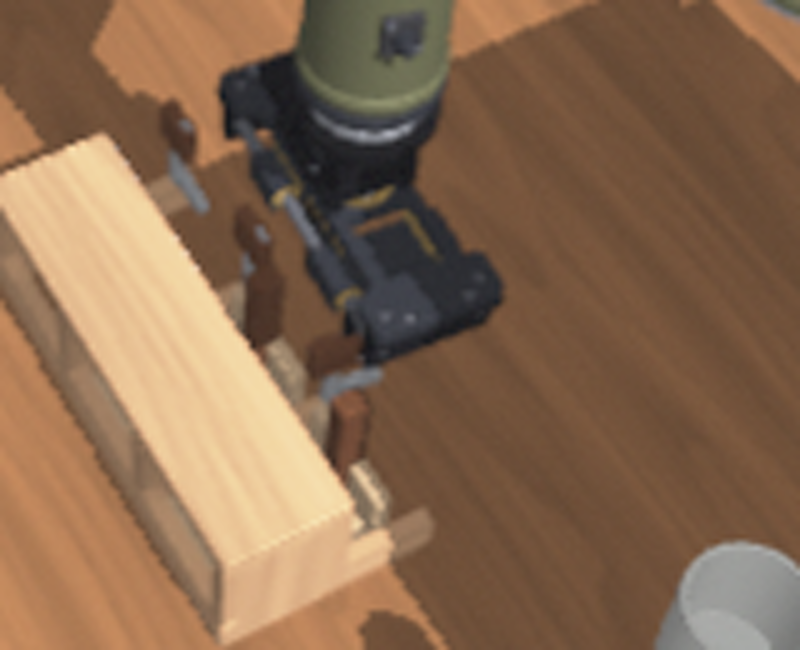

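{"op": "send_rows", "data": {
  "steps": [
    [[0,0,0.015],[0,0,0],0.035],
    [[0,0,0.03],[0,0,0],0.035],
    [[0,0,0.05],[0,0,0],0.035],
    [[0,0,0.068],[0,0,0],0.035],
    [[0,0,0.068],[0,0,0],0.005]
  ]
}}

```text
time_s: 32.1
tool_pos: [0.5667, 0.1806, 0.0645]
tool_rot: [-179.6, 0.2, 86.5]
force: [-0.1, -0.6, -0.3]
grip_width: 0.0327
```

{"op": "send_rows", "data": {
  "steps": [
    [[0,0,0],[0,0,0],0.005],
    [[0,0,0],[0,0,0],0.005],
    [[0,0,0],[0,0,0],0.005],
    [[0,0,0],[0,0,0],0.005],
    [[0,0,0],[0,0,0],0.005]
  ]
}}

```text
time_s: 32.52
tool_pos: [0.5706, 0.1819, 0.0701]
tool_rot: [179.8, -0.1, 86.4]
force: [0.8, 1.0, 3.5]
grip_width: 0.0122
```

{"op": "send_rows", "data": {
  "steps": [
    [[0,0,0],[0,0,0.1],0.005],
    [[0,0,0],[0,0,0.2],0.005],
    [[0,0,0],[0,0,0.3],0.005],
    [[0,0,0],[0,0,0.4],0.005],
    [[0,0,0],[0,0,0.5],0.005]
  ]
}}

```text
time_s: 32.93
tool_pos: [0.5706, 0.1818, 0.0701]
tool_rot: [179.9, -0.2, 57.5]
force: [0.6, 0.9, 2.4]
grip_width: 0.012
```

{"op": "send_rows", "data": {
  "steps": [
    [[0,0,0],[0,0,0.1],0.005],
    [[0,0,0],[0,0,0.2],0.005],
    [[0,0,0],[0,0,0.3],0.005],
    [[0,0,0],[0,0,0.4],0.005],
    [[0,0,0],[0,0,0.5],0.005]
  ]
}}

```text
time_s: 33.35
tool_pos: [0.5705, 0.1817, 0.0701]
tool_rot: [-180.0, -0.2, 28.9]
force: [0.3, 1.1, 2.9]
grip_width: 0.0121
```

{"op": "send_rows", "data": {
  "steps": [
    [[0,0,0],[0,0,0.1],0.005],
    [[0,0,0],[0,0,0.2],0.005],
    [[0,0,0],[0,0,0.3],0.005],
    [[0,0,0],[0,0,0.4],0.005],
    [[0,0,0],[0,0,0.5],0.005]
  ]
}}

```text
time_s: 33.77
tool_pos: [0.5704, 0.1817, 0.0701]
tool_rot: [-179.9, -0.1, 0.2]
force: [-0.4, 0.8, 4.1]
grip_width: 0.0116
```

```bash
python3 go.py 0.570 .182 0.066 0; python3 -c "
from h import *;print(env.get_obs()['wrist_torque'])"
```

```text
t 33.77 pos [0.5704 0.1817 0.0701] rot [-179.9206   -0.1305    0.2141] w 0.0116 F [-0.4  0.8  4.1]
shift [-0.0004 -0.0003  0.0041] turn [-0.001 -0.002  0.004] dist 0.004 deg 0.3
[0.01366948 0.12220967 0.06706245]
```

{"op": "send_rows", "data": {
  "steps": [
    [[0,0,0],[0,0,0.015],0.005],
    [[0,0,0],[0,0,0.025],0.005],
    [[0,0,0],[0,0,0.025],0.005],
    [[0,0,0],[0,0,0.025],0.005],
    [[0,0,0],[0,0,0.025],0.005]
  ]
}}

```text
time_s: 34.18
tool_pos: [0.5705, 0.1817, 0.0701]
tool_rot: [-179.9, -0.1, -0.7]
force: [-0.7, 0.7, 5.1]
grip_width: 0.012
```

```bash
python3 -c "
from h import *;print(env.get_obs()['wrist_torque'],env.get_obs()['tool_rot'])"
```

```text
[0.0092049  0.17839964 0.39832606] [-1.79925119e+02 -1.37705894e-01 -7.48894547e-01]
```

{"op": "send_rows", "data": {
  "steps": [
    [[0,0,0],[0,0,-0.015],0.05],
    [[0,0,0],[0,0,-0.015],0.05],
    [[0,0,0],[0,0,-0.015],0.05],
    [[0,0,0],[0,0,-0.015],0.05],
    [[0,0,-0.02],[0,0,-0.015],0.05]
  ]
}}

```text
time_s: 34.6
tool_pos: [0.5663, 0.1796, 0.0846]
tool_rot: [179.8, 0.4, -0.1]
force: [-0.5, 0.1, -1.4]
grip_width: 0.0375
```

{"op": "send_rows", "data": {
  "steps": [
    [[0,0,-0.03],[0,0,0],0.05],
    [[0,0,-0.06],[0,0,0],0.05],
    [[0,0,-0.1],[0,0,0],0.05],
    [[-0.03,0,-0.13],[0,0,0],0.05],
    [[-0.06,0,-0.13],[0,0,0],0.05]
  ]
}}

```text
time_s: 35.02
tool_pos: [0.5132, 0.1813, 0.2249]
tool_rot: [-179.8, -0.6, -0.2]
force: [-0.1, 1.2, 0.1]
grip_width: 0.0494
```

{"op": "send_rows", "data": {
  "steps": [
    [[-0.02,0,0],[0,0,0],0.05],
    [[-0.05,0,0],[0,0,0],0.05],
    [[-0.08,0,0],[0,0,0],0.05],
    [[-0.08,0,0],[0,0,0],0.05],
    [[-0.08,0,0],[0,0,0],0.05]
  ]
}}

```text
time_s: 35.43
tool_pos: [0.4286, 0.1814, 0.2187]
tool_rot: [-180.0, -0.0, -0.0]
force: [0.4, 0.5, 0.7]
grip_width: 0.0499
```

```bash
python3 - <<'E'
from h import *
c=env.read_camera("scene");save(c,"s23.png",(250,160,350,290),6);cv2.imwrite("pics/s23full.png",c["pixels"][:,:,::-1])
c=env.read_camera("top");save(c,"t23.png",(180,160,310,235),6)
E
```

```text
(no output)
```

View pics/s23.png

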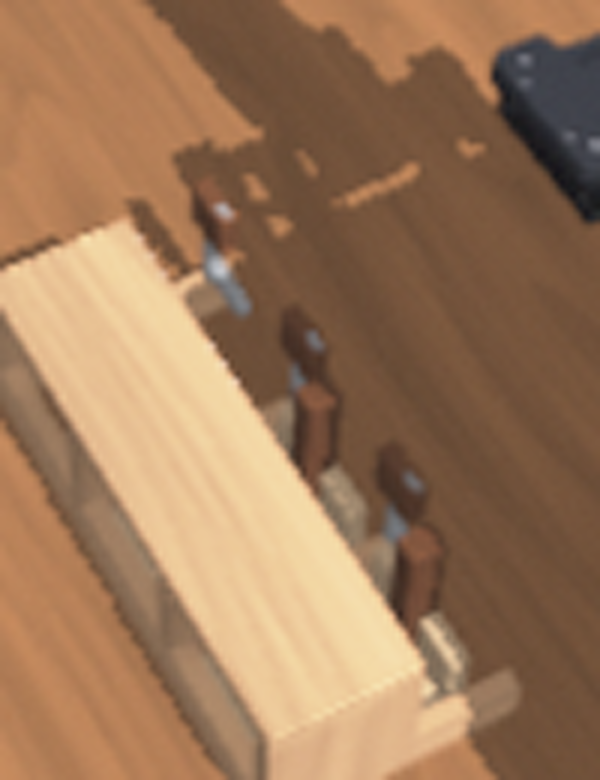

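View pics/t23.png

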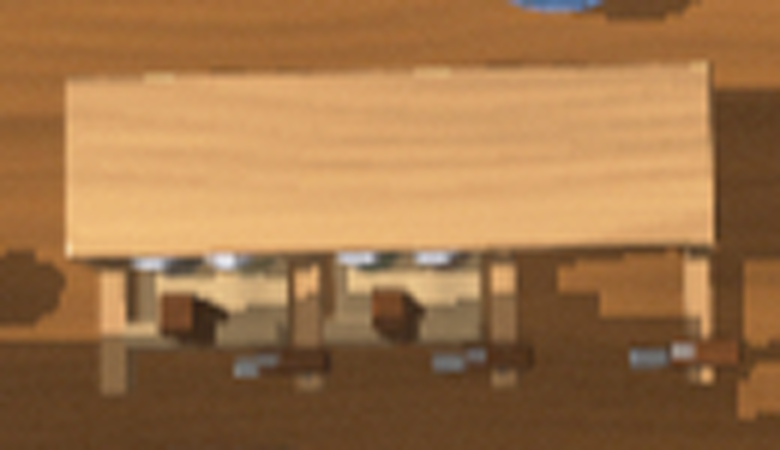

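View pics/s23full.png

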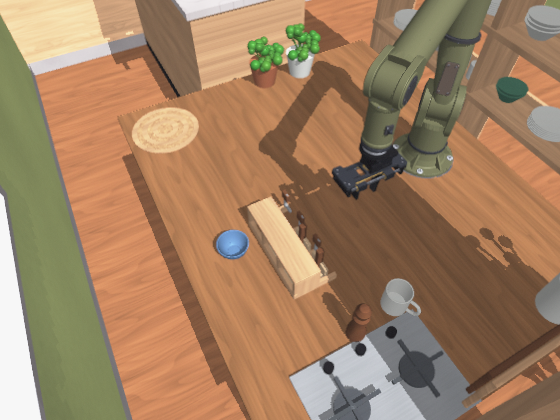

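```bash
python3 - <<'E'
from h import *
c=env.read_camera("top")
im=cv2.resize(np.ascontiguousarray(c["pixels"][205:235,210:310,::-1]),None,fx=8,fy=8,interpolation=cv2.INTER_CUBIC)
x0,y0,th=.6192,.1343,.006
cs,sn=np.cos(th),np.sin(th)
for y,px in ((-144,0),(-48,0),(48,0)):
    for a,col in ((0,(0,255,0)),(.12,(0,0,255))):
        def W(r,off,z):
            lx=-49-r*np.sin(a)+off*np.cos(a);ly=y+r*np.cos(a)+off*np.sin(a)
            return [x0+cs*lx/1e3-sn*ly/1e3,y0+sn*lx/1e3+cs*ly/1e3,z/1e3]
        for rect in ([(-16,-6,92),(16,-6,92),(16,6,92),(-16,6,92)],[(16,-4,39),(34,-4,39),(34,4,39),(16,4,39)]):
            p=(proj(c,np.array([W(*q) for q in rect]))-[210,205]+.5)*8
            cv2.polylines(im,[p.round().astype(np.int32)],True,col,1)
cv2.imwrite("pics/t24.png",im)
c=env.read_camera("scene")
im=cv2.resize(np.ascontiguousarray(c["pixels"][185:265,270:350,::-1]),None,fx=7,fy=7,interpolation=cv2.INTER_CUBIC)
for y in (-144,-48,48):
    for a,col in ((0,(0,255,0)),(.12,(0,0,255))):
        def W(r,off,z):
            lx=-49-r*np.sin(a)+off*np.cos(a);ly=y+r*np.cos(a)+off*np.sin(a)
            return [x0+cs*lx/1e3-sn*ly/1e3,y0+sn*lx/1e3+cs*ly/1e3,z/1e3]
        for rect in ([(-16,-6,92),(16,-6,92),(16,6,92),(-16,6,92)],):
            p=(proj(c,np.array([W(*q) for q in rect]))-[270,185]+.5)*7
            cv2.polylines(im,[p.round().astype(np.int32)],True,col,1)
cv2.imwrite("pics/s24.png",im)
E
```

```text
(no output)
```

View pics/t24.png

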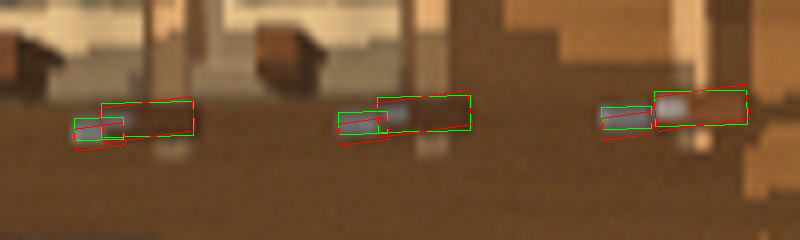

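View pics/s24.png

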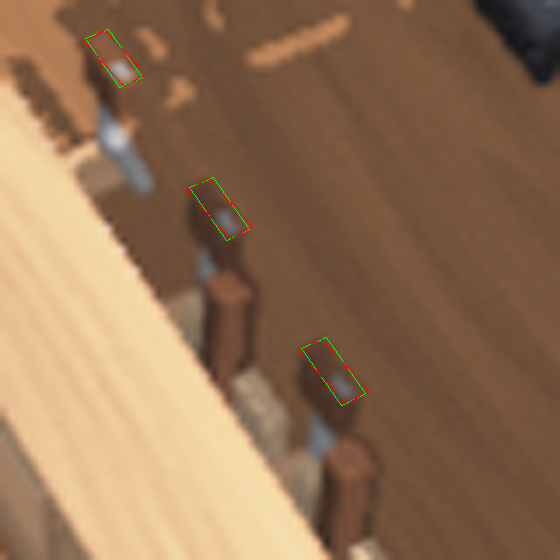

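```bash
python3 - <<'E'
from h import *
c=env.read_camera("top")
im=cv2.resize(np.ascontiguousarray(c["pixels"][205:235,210:310,::-1]),None,fx=8,fy=8,interpolation=cv2.INTER_NEAREST)
cv2.imwrite("pics/t25.png",cv2.convertScaleAbs(im,alpha=1.8))
E
```

```text
(no output)
```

View pics/t25.png

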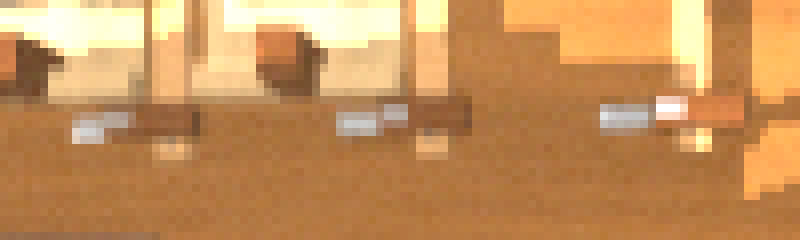

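{"op": "send_rows", "data": {
  "steps": [
    [[0.03,0,0],[0,0,0],0.05],
    [[0.06,0,0],[0,0,0],0.05],
    [[0.09,0,0],[0,0,0],0.05],
    [[0.12,0,0.02],[0,0,0],0.05],
    [[0.141,0,0.05],[0,0,0],0.05]
  ]
}}

```text
time_s: 36.1
tool_pos: [0.5761, 0.181, 0.1705]
tool_rot: [-179.9, -0.4, -0.2]
force: [-0.2, 0.3, -0.3]
grip_width: 0.05
```

{"op": "send_rows", "data": {
  "steps": [
    [[0,0,0],[0,0,0],0.05],
    [[0,0,0.02],[0,0,0],0.05],
    [[0,0,0.03],[0,0,0],0.05],
    [[0,0,0.03],[0,0,0],0.05],
    [[0,0,0.03],[0,0,0],0.05]
  ]
}}

```text
time_s: 36.52
tool_pos: [0.5702, 0.1809, 0.1384]
tool_rot: [180.0, 0.1, -0.1]
force: [-0.4, -0.4, 0.5]
grip_width: 0.05
```

```bash
python3 go.py 0.570 .182 0.067 1.5
```

```text
t 36.52 pos [0.5702 0.1809 0.1384] rot [179.9765   0.0555  -0.1077] w 0.05 F [-0.4 -0.4  0.5]
shift [-0.0001 -0.0011  0.0714] turn [ 0.     0.001 -0.028] dist 0.071 deg 1.6
```

{"op": "send_rows", "data": {
  "steps": [
    [[0,0,0.015],[0,0,0],0.05],
    [[0,0,0.03],[0,0,0],0.05],
    [[0,0,0.05],[0,0,0],0.05],
    [[0,0,0.07],[0,0,0],0.05],
    [[0,0,0.07],[0,0,0],0.005]
  ]
}}

```text
time_s: 36.93
tool_pos: [0.5684, 0.1806, 0.0664]
tool_rot: [179.9, 0.2, -0.1]
force: [-1.6, -1.1, -0.3]
grip_width: 0.0474
```

{"op": "send_rows", "data": {
  "steps": [
    [[0,0,0],[0,0,0],0.005],
    [[0,0,0],[0,0,0],0.005],
    [[0,0,0],[0,0,0],0.005],
    [[0,0,0],[0,0,0],0.005],
    [[0,0,0],[0,0,0],0.005]
  ]
}}

```text
time_s: 37.35
tool_pos: [0.5713, 0.1812, 0.0698]
tool_rot: [-179.9, -0.1, -0.1]
force: [0.1, -0.1, -1.5]
grip_width: 0.0178
```

{"op": "send_rows", "data": {
  "steps": [
    [[0,0,0],[0,0,0],0.005],
    [[0,0,0],[0,0,0],0.005],
    [[0,0,0],[0,0,0.01],0.005],
    [[0,0,0],[0,0,0.015],0.005],
    [[0,0,0],[0,0,0.015],0.005]
  ]
}}

```text
time_s: 37.77
tool_pos: [0.5705, 0.1811, 0.0694]
tool_rot: [-180.0, -0.0, -0.9]
force: [-2.2, 0.2, 5.9]
grip_width: 0.0118
```

```bash
python3 -c "
from h import *;print(env.get_obs()['wrist_torque'],env.get_obs()['tool_rot'])"
```

```text
[-0.15872224  0.64223524  0.39990708] [-1.79986976e+02 -4.46350900e-03 -9.46472916e-01]
```

{"op": "send_rows", "data": {
  "steps": [
    [[0,0,0],[0,0,0],0.05],
    [[0,0,0],[0,0,0],0.05],
    [[0,0,0],[0,0,0],0.05],
    [[0,0,0],[0,0,0],0.05],
    [[0,0,0],[0,0,0],0.05]
  ]
}}

```text
time_s: 38.18
tool_pos: [0.5705, 0.1809, 0.0683]
tool_rot: [180.0, 0.0, -1.0]
force: [0.5, -0.3, -0.0]
grip_width: 0.0374
```

{"op": "send_rows", "data": {
  "steps": [
    [[0,0,-0.02],[0,0,0],0.05],
    [[0,0,-0.05],[0,0,0],0.05],
    [[0,0,-0.08],[0,0,0],0.05],
    [[0,0,-0.11],[0,0,0],0.05],
    [[0,0,-0.14],[0,0,0],0.05]
  ]
}}

```text
time_s: 38.6
tool_pos: [0.5703, 0.1808, 0.2099]
tool_rot: [180.0, 0.0, -1.0]
force: [1.3, -0.5, -0.5]
grip_width: 0.0495
```

{"op": "send_rows", "data": {
  "steps": [
    [[-0.03,0,0],[0,0,0],0.05],
    [[-0.06,0,0],[0,0,0],0.05],
    [[-0.09,0,0],[0,0,0],0.05],
    [[-0.12,0,0],[0,0,0],0.05],
    [[-0.13,0,0],[0,0,0],0.05]
  ]
}}

```text
time_s: 39.02
tool_pos: [0.4369, 0.1836, 0.2084]
tool_rot: [-180.0, 0.1, -0.8]
force: [-0.2, -0.6, -0.4]
grip_width: 0.0503
```

{"op": "send_rows", "data": {
  "steps": [
    [[0,0,0],[0,0,0],0.05],
    [[0,0,0],[0,0,0],0.05],
    [[0,0,0],[0,0,0],0.05],
    [[0,0,0],[0,0,0],0.05],
    [[0,0,0],[0,0,0],0.05]
  ]
}}

```text
time_s: 39.43
tool_pos: [0.4415, 0.1828, 0.2084]
tool_rot: [180.0, -0.0, -1.0]
force: [0.3, -1.4, -0.4]
grip_width: 0.05
```

```bash
python3 - <<'E'
from h import *
c=env.read_camera("top")
im=cv2.resize(np.ascontiguousarray(c["pixels"][160:235,180:310,::-1]),None,fx=6,fy=6,interpolation=cv2.INTER_NEAREST)
cv2.imwrite("pics/t26.png",cv2.convertScaleAbs(im,alpha=1.8))
p=lambda u,v:((u+.5)/6-.5+180,(v+.5)/6-.5+160)
print(env.get_obs()["force"])
E
```

```text
[-0.12010694 -0.10397404 -0.96106326]
```

View pics/t26.png

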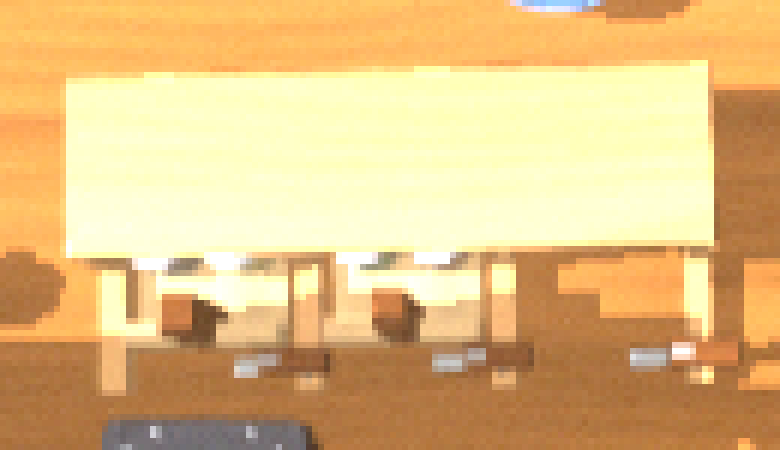

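```bash
python3 -c "
from cell import env
print(env.sign_off())"
```

```text
the job is handed in; nothing more can be done
None
```

I put both caddies on the counter away, tails in and tabs out: one in bay 1 and one in bay 2. Bay 0 is left empty, and I turned all three bolts closed. I handed the job in at about 39 s.

- **Caddies:** each was pushed until it met the stop rail, with about 5 N of contact force, at the home depth. The last picture shows both in their bays behind closed bolts. A third caddy was not in any picture.
- **Bolts:** each was turned until the wrist showed about 0.4 N m at the stop.
- **Bolt 2:** in the top picture its blade looked up to about 0.07 rad off closed, against a limit of 0.12. I gripped it again and pressed it to the stop. The picture did not change, so I put this down to pixel rounding.
- **Bystanders:** I did not touch the mug, pepper mill or bowl, and none looked displaced. I did not measure their positions again at the end.
- **Arm:** it was raised and clear of everything when I handed in.

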